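Seat a plug-in board with its injector levers

TASK

Fit the spare control board to the shop's alarm unit: take it out of its stand by its pull tab, lower it into the open slot of the card frame until it rests on the connector, and let go of it. Then draw it fully home with its two levers alone, never by pushing on the board itself: swing them inward in turn, a little at a time so that the board goes down level, and gently, until both lie flat along the board. Leave the other things on the counter undisturbed.

Things in the scene. Friction and masses are not known exactly. Their poses are not given: they have to be found in the camera images.
- pull_tab (a point): (All sizes in mm.) Centre of the grip zone of the board's black pull tab: an upright block 10 thick (x), 28 long (y), 36 tall, standing in the middle of the board's 20 wide aluminium panel. The point is on the tab's axis, 24 above the panel's top and 12 below the tab's top. Axes: x across the board's thickness, y along its length, z up. Grip it across x.
- board_base (a point): Middle of the underside of the board's plug (lowest point of the board). Same axes as pull_tab. Board: 100 long (y), 3 thick, its lower edge 6 above this point; plug 64 x 8 with a rounded foot; panel 108 x 20, its top 84 above; pull tab's top 120 above; lever pivots 90 above and 57 either way along y. 0.26 to 0.44 kg. It starts in a black stand, 10 above the counter, its edges in grooved posts whose tops are 60 above the counter.
- lever_a (a joint): Angle of the lever at the board's +y end, rad: 0 = grip upright and nose down, grows as the grip swings inward over the board, 1.57 = flat, home (its stop). It starts near 0 (-0.12 to 0.1). Light friction holds it where it is left. Its nose meets the frame's flange at about 1.1 and draws the board down from there to 1.57 under load; 15 N on the grip is ample, much more is too rough.
- lever_b (a joint): The same for the lever at the board's -y end (swings inward towards +y). Closing one lever can ease the other back by up to 0.1 rad: it is then pressed flat again. One lever swung fully home alone tips the board by 0.055 rad; over 0.04 rad strains the contacts.
- lever_a_pivot (a point): Hinge pin of lever_a. Lever: grip 38 long from the pivot, 10 wide (x), 6 thick; nose 18 long on the other side of the pivot. Hinge line along the board's x. The axes turn with the lever: z points along the grip, away from the pivot.
- lever_b_pivot (a point): Hinge pin of lever_b, the same lever at the other end.
- slot_seat (a point): Where the middle of the plug's underside is when the board is home, in the grey steel card frame (176 x 164, 115 tall). x, y, z as the board's when home (either way round fits). This point is 16 above the counter. The board enters from above: its 3 thick edges run in 5 wide flared guide grooves that begin 78 above this point and allow 2 either way along y. Let go, it rests on the sprung connector about 5.5 above home, which takes some 20 to 30 N to enter.
- slot_mouth (a point): Middle of the open slot at the level of the frame's top (99 above slot_seat). Flat filler panels (top 84 above slot_seat) flank the slot, centred 30 either side along x; neighbour boards with flat levers and pull tabs (top 120 above slot_seat) stand 60 either side; the frame's end flanges start 69 from the slot's middle along y, their top at this level.
- game_box: Bystander: flat blue card-game carton 65 x 95 x 30. Origin under its centre.
- toy_drum: Bystander: small toy drum, 94 across, 60 tall. Origin under its centre.
- screwdriver: Bystander: screwdriver, 190 long, lying on the counter. Origin under its middle.
Things that resemble listed ones, but are neither listed nor needed, are in the scene too. Of the things that look like the part that bears pull_tab, the smallest one is meant.

How it is judged:
On the way:
1. the board stands in the slot, resting on the connector and let go, not yet drawn in (z of board_base in the frame of slot_seat between 0.003 and 0.0075 m and horizontal distance between board_base and slot_seat below 0.005 m and angle between the z axis of board_base and the z axis of slot_seat, either way round below 0.06 rad and contact force between the fingers and board below 0.3 N), for 0.2 s.
At the end, for the whole second after the job is handed in: the board is home in the open slot (within 1.2 mm of its seat, within 4 mm sideways and level along its length within 0.012 rad), still, and both levers lie flat (above 1.52 rad) (z of board_base in the frame of slot_seat between -0.002 and 0.0012 m and horizontal distance between board_base and slot_seat below 0.004 m and angle between board_base's own y axis and vertical between 1.5588 and 1.5828 rad and value of joint each of lever_a, lever_b above 1.52 rad and linear speed of board below 0.01 m/s); the robot touches nothing.
It fails at once if a lever is forced: pressed with more than 18 N (contact force between the fingers and lever_a above 18 N or contact force between the fingers and lever_b above 18 N).
It fails at once if the board leans by more than 0.04 rad along its length (one end lower than the other) while it is entering the connector (z of board_base in the frame of slot_seat below 0.005 m and horizontal distance between board_base and slot_seat below 0.008 m and not (angle between board_base's own y axis and vertical between 1.5308 and 1.6108 rad)).
It fails at once if the board is pushed into the connector by its tab or panel instead of drawn in by its levers (z of board_base in the frame of slot_seat below 0.003 m and horizontal distance between board_base and slot_seat below 0.008 m and (contact force between the fingers and board_c3 above 3 N or contact force between the fingers and board_c4 above 3 N)).
It fails at once if a bystander is moved by more than 3 cm or the drum is tipped (distance of any of game_box, toy_drum, screwdriver from where it was at the start of the episode above 0.03 m or angle between toy_drum's own z axis and vertical above 0.3 rad).
It also fails if it takes over 72 s, if anything falls off the work surface, if the arm or the gripper's body presses on something with over 40 N, if the wrist force passes 120 N, or if a joint passes its speed limit or range.

ROBOT

A 7-joint arm with a two-finger parallel gripper is mounted at the origin on the work surface. World frame = base frame: x ahead of the robot, y to its left, z up, the work surface at z = 0. Lengths are in m, angles in rad, forces in N, time in s.
With the tool pointing down it reaches from about 0.425 to 0.95 m from the base axis. Payload 4.7 kg.
Tool frame: the origin (TCP) lies at the very end of the fingers, on their centre line; the grasp point (between the pads) lies r.pinch_z behind it (r.pinch_z is the distance from the TCP to the grasp point, in m); z points along the fingers, y is the line along which they close (so a half turn about z gives the same grasp; the last joint's range is limited). The gripper opens to 85 mm and grips with 20 to 120 N. Pads are 22 mm wide; open, the fingers measure 114 mm over their backs; the gripper's body (76 mm by 85 mm) begins 54 mm behind the grasp point. The pads swing forward as they close: fully open they stand 13 mm farther back than shut.
Start: joints at [-1.149, 0.469, -0.049, 1.532, 0.024, 1.141, -0.082], TCP at [0.294, 0.608, 0.195] pointing down, gripper open.
Joint ranges: [-2.59, 2.59], [-0.33, 1.99], [-1.39, 1.29], [0.1, 2.45], [-1.04, 4.18], [0.21, 1.99], [-2.66, 2.66]. Speed limits (rad/s): [2.57, 2.57, 3.14, 3.14, 3.14, 3.14, 3.14].

INTERFACE

Orientations are given as a unit quaternion [w, x, y, z].
In Python, from rig import r gives the robot as it stands.
- The arm moves only by the tool play_rows, never from a script. Its argument "rows" is a list of rows, each an object with "xyz": the shift along the world's x, y, z in units of 0.2 m (1.0 is 0.2 m), a list of three; "delta_rot": the turn, a rotation vector about the world's x, y, z in units of 30 degrees (1.0 is 30 degrees), a list of three. In form: [{"xyz": [x, y, z], "delta_rot": [rx, ry, rz]}, ...]. A call has 1 to 8 rows; each row is the pose to reach, as a shift and turn from the pose commanded when the call began; what a row does not reach only later rows make up. A row lasts 1/12 s, in which the tool goes at most 41.7 mm and 7.16 degrees, less where a joint would pass 70% of its speed; a pose out of reach is approached as far as the arm can. A call with a number of a shift or a turn outside -1 to 1 is refused whole. A call with a gripper value outside its range is refused whole. "claw" is the closure, from -1 (fully open) to 1 (shut), set as the call begins (left out, the last holds). The fingers move at their own pace and stop on an object; the grip force is fixed at half the most. Time passes only in rows, so rows that repeat a pose let the fingers close. It gives the time, the measured TCP pose, the force, the opening and the grip force at its end, in the units of the state.
- r.observe(): the state, without advancing time (a new reading comes with each control period).
- r.grab_frame(name): name is "scene" or "top" or "wrist"; returns a dict with "pixels" (384x512x3 uint8, red, green, blue), "fovy" (degrees; the focal length in pixels is half the picture's height over the tangent of half this angle, whatever the lens; pixels are square), "cx", "cy" (the principal point, pixels), "R" (3x3) and "t" (3): a world point X has camera coordinates R X + t. Camera axes: x right, y down, z forward; pixel columns grow to the right and rows downward; lengths in m; the calibration is good to about 2 mm. A picture is of the moment at which its call begins. There is no depth.
- r.finish_job(): hands the job in; it is judged then, once.
The state is a dict: "t": time; "qpos": joint angles; "qvel": joint speeds; "effort": joint torques, N m; "tcp_pos": TCP position; "ee_rot": TCP orientation; "wrist_force": force on the tool from outside, world axes, zero at the start; "moment": the same for the moment, N m; "opening": finger opening in m; "finger_force": force on a finger pad.
Only numpy, scipy, OpenCV 4.12 (cv2) and the standard library are available. Lean on these libraries where they do the work, as an engineer would, in place of code of your own. Each camera call takes 0.05 s, during which the arm holds its last target. There are 200 camera calls.

## Working session

There is one attempt and no reset: what is moved stays moved. The work goes in short steps, Python scripts to look and compute and a tool call to move; the robot and the scene stay as the last step left them, time stands still between calls to the robot, and variables do not carry over. Pictures are saved under pics/ and viewed, at most 10 in all, crops included, and the job is handed in when it is done.

Besides the shell and the picture viewer there is one more tool, called as name([rows], argument=value, ...), one row to a line, values as JSON. play_rows: Moves the arm, as the interface text tells. Its arguments: {"type":"object","properties":{"rows":{"type":"array","items":{"type":"object","properties":{"xyz":{"type":"array","items":{"type":"number","minimum":-1,"maximum":1}},"delta_rot":{"type":"array","items":{"type":"number","minimum":-1,"maximum":1}}}}},"claw":{"type":"number"}},"required":["rows"]}

```bash
mkdir -p pics; ls; cat > h.py <<'E'
import numpy as np, cv2, json
from rig import r
def snap(n,f):
    d=r.grab_frame(n); cv2.imwrite(f'pics/{f}.png',cv2.cvtColor(d['pixels'],cv2.COLOR_RGB2BGR))
    np.savez(f'pics/{f}.npz',**{k:d[k] for k in d}); return d
def load(f): return dict(np.load(f'pics/{f}.npz'))
def cam(d):
    f=192/np.tan(np.radians(d['fovy'])/2); return f,float(d['cx']),float(d['cy']),np.array(d['R']),np.array(d['t'])
def atz(d,u,v,z):
    f,cx,cy,R,t=cam(d); C=-R.T@t; q=R.T@np.array([(u-cx)/f,(v-cy)/f,1]); return C+q*(z-C[2])/q[2]
def proj(d,X):
    f,cx,cy,R,t=cam(d); p=np.asarray(X)@R.T+t; return np.c_[cx+f*p[...,0]/p[...,2],cy+f*p[...,1]/p[...,2]]
def crop(f,u0,v0,u1,v1,s,g):
    im=cv2.imread(f'pics/{f}.png')[v0:v1,u0:u1]; cv2.imwrite(f'pics/{g}.png',cv2.resize(im,None,fx=s,fy=s,interpolation=cv2.INTER_CUBIC))
E
python3 - <<'E'
from h import *
ims=[]
for n in ('top','scene'):
    d=snap(n,n+'0'); print(n,d['fovy'],d['cx'],d['cy'],-np.array(d['R']).T@d['t'],np.round(d['R'],3).tolist())
    
a=cv2.imread('pics/top0.png');b=cv2.imread('pics/scene0.png')
cv2.imwrite('pics/ts.png',cv2.resize(a,(800,600),interpolation=cv2.INTER_CUBIC))
cv2.imwrite('pics/ss.png',cv2.resize(b,(800,600),interpolation=cv2.INTER_CUBIC))
print(r.observe(),r.pinch_z)
E
```

```text
pics
top 44.478051776016486 255.30841885859653 202.31965181366732 [0.38556539 0.09561579 1.06162481] [[-0.03, -0.999, 0.014], [-0.985, 0.028, -0.169], [0.169, -0.019, -0.985]]
scene 54.98236251465201 263.46620437339374 194.16988871156835 [ 1.15811895 -0.03637384  0.77173352] [[0.193, 0.981, -0.006], [0.725, -0.147, -0.672], [-0.661, 0.126, -0.74]]
{'t': 0.1, 'qpos': array([-1.14892108,  0.46938485, -0.04860321,  1.53356517,  0.02413259,
        1.14098747, -0.08228302]), 'qvel': array([ 0.00037759, -0.0035431 ,  0.00119045, -0.00303929, -0.00102069,
        0.00053535,  0.00095148]), 'effort': array([ 1.07009750e-03, -5.11513638e+01, -4.67464468e-02, -2.38389766e+01,
        1.07727537e-02,  4.40764343e-03,  5.11705153e-06]), 'tcp_pos': array([0.29381379, 0.60705531, 0.19425415]), 'ee_rot': array([-1.54283367e-04,  2.23451573e-01,  9.74714636e-01, -8.65386081e-04]), 'wrist_force': array([ 0.27882627, -0.28906275,  0.46002287]), 'moment': array([-0.00825953, -0.01588192,  0.02249527]), 'finger_force': 0.0, 'opening': 0.08543926527329421} 0.0187
```

View pics/ts.png

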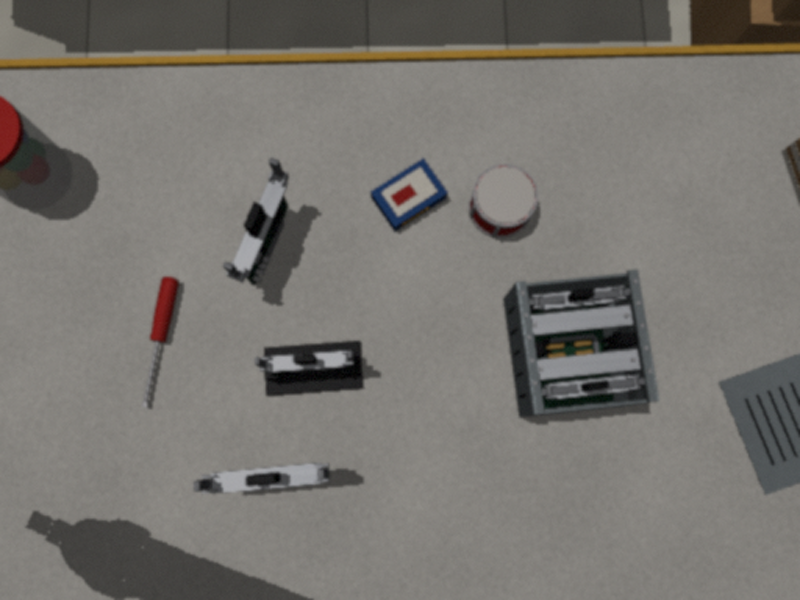

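View pics/ss.png

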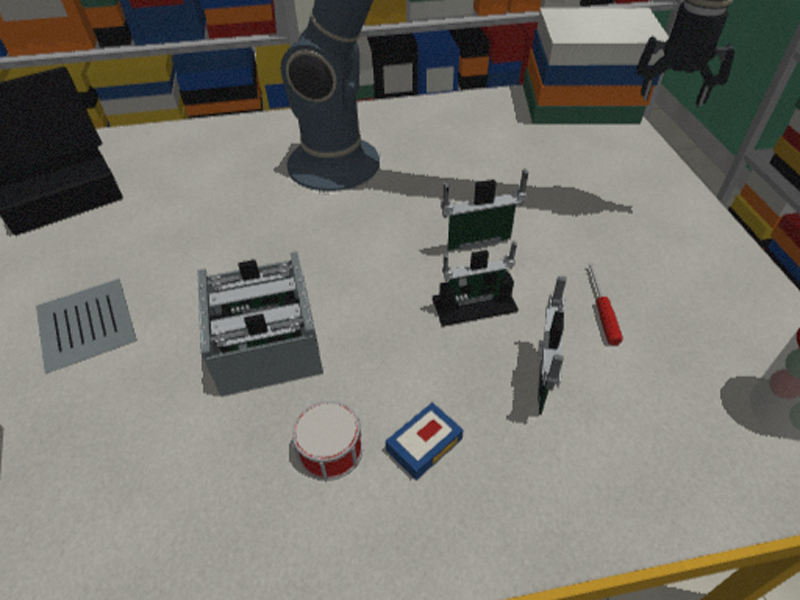

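```bash
python3 - <<'E'
from h import *
crop('top0',155,205,255,280,4,'a');crop('top0',320,165,420,240,4,'b')
crop('top0',320,200,420,275,4,'c');crop('scene0',270,135,370,210,4,'d')
I=[cv2.imread(f'pics/{k}.png') for k in 'abcd']
cv2.imwrite('pics/q.png',np.vstack([np.hstack(I[:2]),np.hstack(I[2:])]))
E
```

```text
(no output)
```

View pics/q.png

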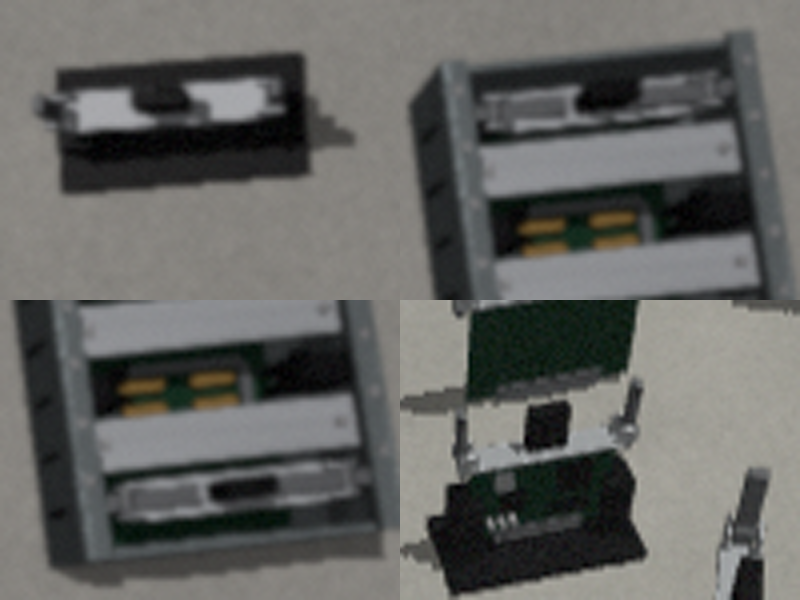

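```bash
python3 - <<'E'
from h import *
d=load('top0')
P=lambda n,u,v,z:print(n,np.round(atz(d,u,v,z),4))
P('tab',195,229,.13);P('pL',173,233.2,.094);P('pR',226,229.5,.094)
P('f1',372.8,204.75,.1);P('f2',376.75,234.25,.1);P('t1',372,188,.136);P('t2',380.75,246.75,.136)
# f1 ends
for c in [(78,145),(335,122),(90,197),(342,172)]: P('f1c',320+c[0]/4,165+c[1]/4,.1)
E
```

```text
tab [0.4945 0.1994 0.13  ]
pL [0.4913 0.2488 0.094 ]
pR [0.4958 0.1394 0.094 ]
f1 [ 0.5381 -0.1674  0.1   ]
f2 [ 0.4764 -0.1711  0.1   ]
t1 [ 0.5667 -0.1584  0.136 ]
t2 [ 0.448  -0.1672  0.136 ]
f1c [ 0.5475 -0.0983  0.1   ]
f1c [ 0.5559 -0.2338  0.1   ]
f1c [ 0.52   -0.1029  0.1   ]
f1c [ 0.5294 -0.2352  0.1   ]
```

play_rows([
  {"xyz":[0,0,0.2],"delta_rot":[0,0,-0.2]},
  {"xyz":[0.1,-0.2,0.5],"delta_rot":[0,0,-0.4]},
  {"xyz":[0.2,-0.4,0.5],"delta_rot":[0,0,-0.6]},
  {"xyz":[0.3,-0.6,0.5],"delta_rot":[0,0,-0.8]},
  {"xyz":[0.4,-0.8,0.5],"delta_rot":[0,0,-1]},
  {"xyz":[0.5,-1,0.5],"delta_rot":[0,0,-1]},
  {"xyz":[0.5,-1,0.5],"delta_rot":[0,0,-1]},
], claw=-1)

```text
t: 0.68
tcp_pos: [0.3952, 0.4045, 0.2953]
ee_rot: [0.0, 0.469, 0.883, -0.0]
wrist_force: [0.3, 0.6, 0.2]
opening: 0.0853
finger_force: 0.0
```

play_rows([
  {"xyz":[0.1,-0.2,0],"delta_rot":[0,0,-0.2]},
  {"xyz":[0.2,-0.4,0],"delta_rot":[0,0,-0.4]},
  {"xyz":[0.3,-0.6,0],"delta_rot":[0,0,-0.6]},
  {"xyz":[0.4,-0.8,0],"delta_rot":[0,0,-0.8]},
  {"xyz":[0.5,-1,0],"delta_rot":[0,0,-1]},
  {"xyz":[0.5,-1,0],"delta_rot":[0,0,-1]},
  {"xyz":[0.5,-1,0],"delta_rot":[0,0,-1]},
])

```text
t: 1.27
tcp_pos: [0.4961, 0.2018, 0.2953]
ee_rot: [0.001, 0.684, 0.729, -0.0]
wrist_force: [-0.0, 0.0, 0.7]
opening: 0.0853
finger_force: 0.0
```

```bash
python3 - <<'E'
from h import *
d=snap('wrist','w1'); o=r.observe(); print(o['t'],o['tcp_pos'],o['ee_rot'],o['wrist_force'],o['qpos'])
print(d['fovy'],-np.array(d['R']).T@d['t'],np.round(d['R'],3).tolist())
for p in ([.494,.196,.13],[.4955,.139,.094],[.491,.249,.094]): print(proj(d,np.array([p])))
cv2.imwrite('pics/w1b.png',cv2.resize(cv2.imread('pics/w1.png'),(800,600),interpolation=cv2.INTER_CUBIC))
E
```

```text
1.3167 [0.49467823 0.20522424 0.29507184] [-3.07212897e-06  6.82672200e-01  7.30724728e-01 -1.97878606e-04] [ 0.22403689  0.11639167 -0.15858555] [-0.75455145  0.16130609  0.32756751  1.74171175 -0.0543662   1.24782954
 -0.34568509]
62.923272927439356 [0.49072684 0.27762148 0.47403055] [[0.998, 0.063, 0.001], [0.06, -0.953, 0.298], [0.02, -0.297, -0.955]]
[[253.39006365 171.19140874]]
[[251.99336618 207.87670496]]
[[253.740877   120.38810891]]
```

View pics/w1b.png

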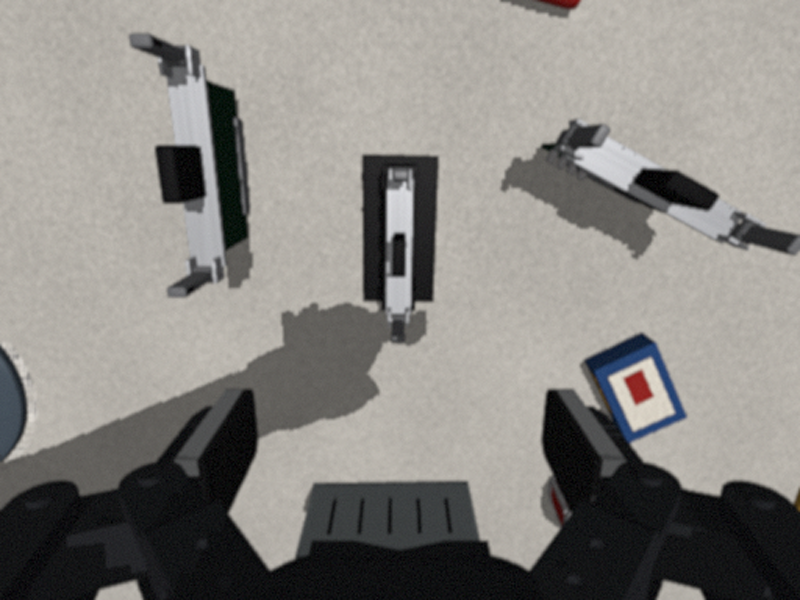

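```bash
python3 - <<'E'
from h import *
d=load('w1')
s=.64
for n,u,v,z in (('tab',399,255,.13),('p top',400,170,.094),('p bot',398,310,.094),('stand tl',363,156,0.01),('stand bl',363,300,0.01),('stand br',433,300,.01),('stand tr',438,156,.01)): print(n,atz(d,u*s,v*s,z).round(4))
crop('w1',220,90,290,230,4,'w1a')
im=cv2.imread('pics/w1a.png'); cv2.imwrite('pics/w1a.png',cv2.rotate(im,cv2.ROTATE_90_CLOCKWISE))
t=load('top0')
E
```

```text
tab [0.4956 0.2053 0.13  ]
p top [0.4928 0.2624 0.094 ]
p bot [0.4982 0.152  0.094 ]
stand tl [0.459  0.2692 0.01  ]
stand bl [0.4646 0.1325 0.01  ]
stand br [0.5338 0.1369 0.01  ]
stand tr [0.5269 0.2734 0.01  ]
```

View pics/w1a.png

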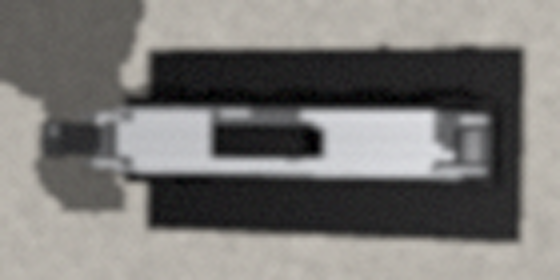

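```bash
python3 - <<'E'
from h import *
o=r.observe();print(o['tcp_pos'],o['qvel'].round(3))
d=snap('wrist','w2'); print(-d['R'].T@d['t'], -load('w1')['R'].T@load('w1')['t'], r.observe()['tcp_pos'])
a=cv2.imread('pics/w1.png',0);b=cv2.imread('pics/w2.png',0)
print(cv2.phaseCorrelate(a[90:230,100:450].astype(float),b[90:230,100:450].astype(float)))
t=load('top0')
for u,v in ((57,72),(303,55),(308,172),(62,190)): print(atz(t,155+u/4,205+v/4,.006).round(4))
# box top corner estimates
E
```

```text
[0.49467823 0.20522424 0.29507184] [-0.04   0.006 -0.069 -0.004 -0.019 -0.    -0.01 ]
[0.48919511 0.28075003 0.47397025] [0.49072684 0.27762148 0.47403055] [0.49380355 0.20750431 0.294936  ]
((1.4684918464514283, 0.9836047933809056), 0.2799648558867421)
[0.5243 0.2711 0.006 ]
[0.53   0.1322 0.006 ]
[0.4638 0.1308 0.006 ]
[0.4578 0.2683 0.006 ]
```

play_rows([
  {"xyz":[0.005,-0.027,-0.15],"delta_rot":[0,0,-0.05]},
  {"xyz":[0.005,-0.027,-0.3],"delta_rot":[0,0,-0.05]},
  {"xyz":[0.005,-0.027,-0.45],"delta_rot":[0,0,-0.05]},
  {"xyz":[0.005,-0.027,-0.6],"delta_rot":[0,0,-0.05]},
  {"xyz":[0.005,-0.027,-0.7],"delta_rot":[0,0,-0.05]},
  {"xyz":[0.005,-0.027,-0.7],"delta_rot":[0,0,-0.05]},
  {"xyz":[0.005,-0.027,-0.7],"delta_rot":[0,0,-0.05]},
  {"xyz":[0.005,-0.027,-0.7],"delta_rot":[0,0,-0.05]},
])

```text
t: 2.03
tcp_pos: [0.4956, 0.2038, 0.1565]
ee_rot: [0.0, 0.69, 0.724, 0.001]
wrist_force: [-0.2, -0.8, 1.1]
opening: 0.085
finger_force: 0.0
```

```bash
python3 - <<'E'
from h import *
d=snap('wrist','w3'); o=r.observe(); print(o['tcp_pos'],o['ee_rot'])
R=d['R'];t=d['t'];C=-R.T@t;print(C)
print(proj(d,np.array([[.495,.2015,.13],[.495,.2015,.118]])))
f=d['pixels'];crop('w3',150,60,350,210,4,'w3a')
E
```

```text
[0.49602246 0.20361667 0.15689515] [3.58431312e-04 6.89899318e-01 7.23903481e-01 1.59735614e-03]
[0.49121679 0.27911473 0.33546679]
[[254.75762957 212.55928548]
 [254.75173039 206.77479937]]
```

View pics/w3a.png

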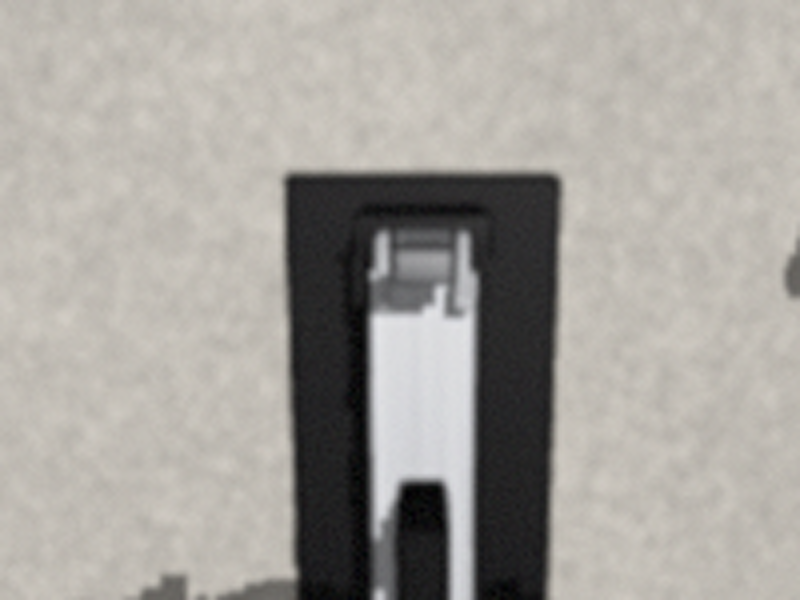

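```bash
python3 - <<'E'
from h import *
d=load('w3')
for n,u,v,z in (('base',255.5,180.3,.094),('top',255.5,192,.13),('panel at top',256,60+320/4,.094),('panel',256,60+560/4,.094),('panel end',256,60+232/4,.094)): print(n,atz(d,u,v,z).round(4))
print(r.observe()['tcp_pos'])
E
```

```text
base [0.4949 0.2153 0.094 ]
top [0.4948 0.2165 0.13  ]
panel at top [0.4938 0.2471 0.094 ]
panel [0.4962 0.1988 0.094 ]
panel end [0.493  0.2635 0.094 ]
[0.49602246 0.20361667 0.15689515]
```

play_rows([
  {"xyz":[0,0,-0.12],"delta_rot":[0,0,0]},
  {"xyz":[0,0,-0.24],"delta_rot":[0,0,0]},
  {"xyz":[0,0,-0.28],"delta_rot":[0,0,0]},
  {"xyz":[0,0,-0.28],"delta_rot":[0,0,0]},
  {"xyz":[0,0,-0.28],"delta_rot":[0,0,0]},
  {"xyz":[0,0,-0.28],"delta_rot":[0,0,0]},
])

```text
t: 2.58
tcp_pos: [0.4964, 0.2028, 0.1009]
ee_rot: [0.0, 0.69, 0.723, 0.002]
wrist_force: [-0.1, 0.2, 1.3]
opening: 0.0856
finger_force: 0.0
```

play_rows([
  {"xyz":[0,0,0]},
  {"xyz":[0,0,0]},
  {"xyz":[0,0,0]},
  {"xyz":[0,0,0]},
  {"xyz":[0,0,0]},
  {"xyz":[0,0,0]},
  {"xyz":[0,0,0]},
  {"xyz":[0,0,0]},
], claw=1)

```text
invalid input at $.rows[0]: expected keys xyz, delta_rot
```

play_rows([
  {"xyz":[0,0,0],"delta_rot":[0,0,0]},
  {"xyz":[0,0,0],"delta_rot":[0,0,0]},
  {"xyz":[0,0,0],"delta_rot":[0,0,0]},
  {"xyz":[0,0,0],"delta_rot":[0,0,0]},
  {"xyz":[0,0,0],"delta_rot":[0,0,0]},
  {"xyz":[0,0,0],"delta_rot":[0,0,0]},
  {"xyz":[0,0,0],"delta_rot":[0,0,0]},
  {"xyz":[0,0,0],"delta_rot":[0,0,0]},
], claw=1)

```text
t: 3.25
tcp_pos: [0.495, 0.2022, 0.0992]
ee_rot: [0.0, 0.69, 0.723, -0.0]
wrist_force: [0.1, -0.4, -0.1]
opening: 0.0002
finger_force: 0.0
```

```bash
python3 - <<'E'
from h import *
d=snap('wrist','w4'); snap('scene','s4')
crop('w4',130,150,380,384,2,'x1');crop('s4',240,80,400,230,3,'x2')
a=cv2.imread('pics/x1.png');b=cv2.imread('pics/x2.png')
a=cv2.resize(a,(400,374));b=cv2.resize(b,(400,374));cv2.imwrite('pics/x.png',np.hstack([a,b]))
E
```

```text
(no output)
```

View pics/x.png

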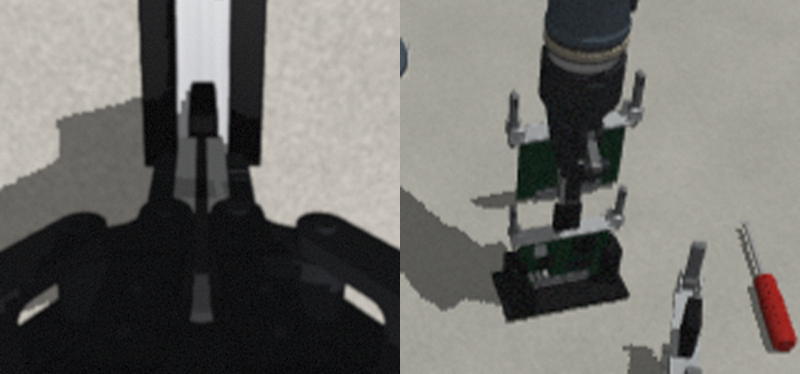

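```bash
python3 - <<'E'
from h import *
o=r.observe();p=o['tcp_pos'];print(p,o['opening'],o['finger_force'],o['wrist_force'])
for n in('s4','w4'):
    d=load(n);print(n,proj(d,np.array([p,p+[0,0,.0187],[.495,.202,.13],[.495,.202,.094]])).round(1))
crop('s4',300,110,350,180,8,'y1');crop('w4',230,190,280,260,8,'y2')
cv2.imwrite('pics/y.png',np.hstack([cv2.imread('pics/y1.png'),cv2.imread('pics/y2.png')]))
E
```

```text
[0.495039   0.20222397 0.09918312] -0.0002836507300898081 0.0 [-0.20890726 -0.02855775 -0.15665368]
s4 [[305.4 169.8]
 [306.  164.6]
 [306.2 161.1]
 [305.2 171.2]]
w4 [[256.  224.3]
 [256.1 237.4]
 [256.  247.8]
 [255.9 221.4]]
```

View pics/y.png

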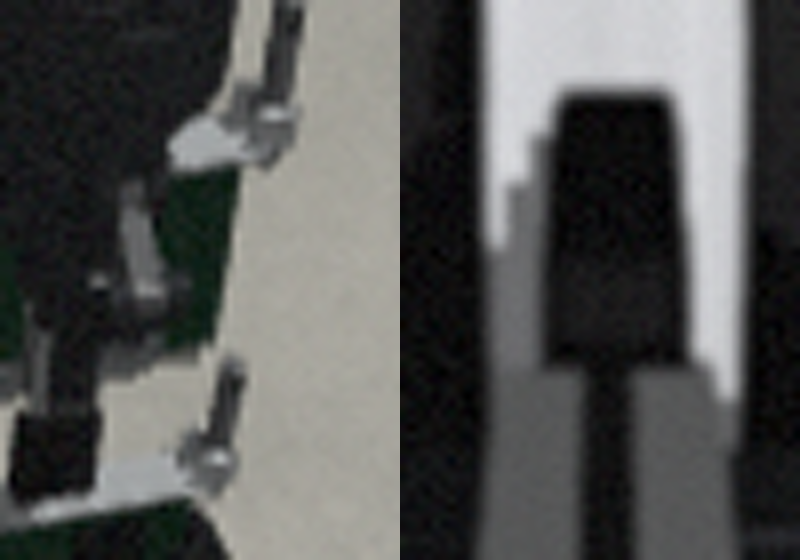

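```bash
python3 - <<'E'
from h import *
d=load('w4');print(proj(d,np.array([[.495,.216,.13],[.495,.216,.094]])).round(1))
s=load('scene0');T=np.array([.2938,.6071,.1943]);y=np.array([.4357,.9,0])
for dz in (0,.013,.03,.045,.06): print(dz,proj(s,np.array([T-.048*y+[0,0,dz],T+.048*y+[0,0,dz]])).round(1).tolist())
crop('scene0',395,0,485,75,6,'z1')
w=load('w1');cv2.imwrite('pics/z2.png',cv2.resize(cv2.imread('pics/w1.png')[220:320,140:250],None,fx=4,fy=4,interpolation=cv2.INTER_CUBIC))
a=cv2.imread('pics/z1.png');b=cv2.imread('pics/z2.png')
# wrist predicted tips in w1: tcp ~ (.4961,.2018,.2953)
o=np.array([.4961,.2018,.2953])
for dz in (0,.013,.03,.045,.06): print(dz,proj(w,np.array([o+[-.0425,.011,dz],o+[-.0425,-.011,dz]])).round(1).tolist())
h=450;c=np.zeros((h,540+0,3),np.uint8);cv2.imwrite('pics/z.png',np.vstack([a,cv2.resize(b,(540,150*3//3))])[:600])
E
```

```text
[[257.3 223. ]
 [256.9 200.4]]
0 [[406.3, 78.2], [440.5, 82.4]]
0.013 [[407.6, 74.1], [442.1, 78.4]]
0.03 [[409.2, 68.7], [444.2, 73.0]]
0.045 [[410.7, 63.9], [446.1, 68.1]]
0.06 [[412.3, 58.9], [448.1, 63.1]]
0 [[186.8, 203.5], [186.9, 236.7]]
0.013 [[182.0, 211.1], [182.3, 246.3]]
0.03 [[174.7, 222.8], [175.2, 261.0]]
0.045 [[166.8, 235.3], [167.7, 276.6]]
0.06 [[157.2, 250.5], [158.7, 295.3]]
```

View pics/z.png

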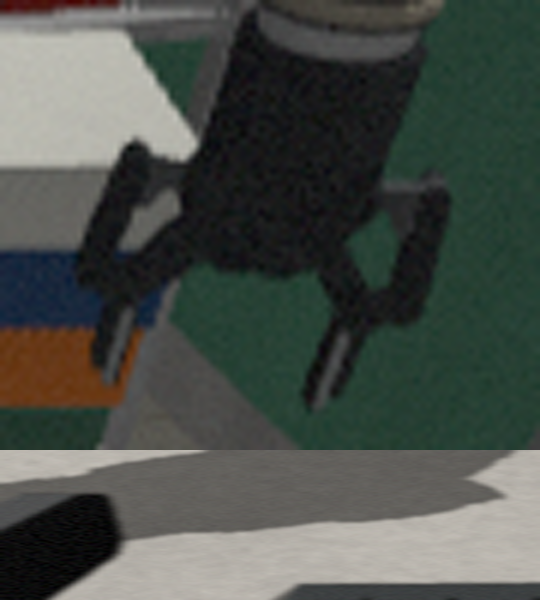

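The images disagree with the reported tool. The closed finger ends sit about 35 mm above the reported TCP, just over the tab's top (the pads begin at wrist pixel v≈235, the tab face spans v 201–223). So I'll open, go about 33 mm lower, and close again.

play_rows([
  {"xyz":[0,0,0],"delta_rot":[0,0,0]},
  {"xyz":[0,0,0],"delta_rot":[0,0,0]},
  {"xyz":[0,0,0],"delta_rot":[0,0,0]},
  {"xyz":[0,0,0],"delta_rot":[0,0,0]},
  {"xyz":[0,0,-0.06],"delta_rot":[0,0,0]},
  {"xyz":[0,0,-0.12],"delta_rot":[0,0,0]},
  {"xyz":[0,0,-0.165],"delta_rot":[0,0,0]},
  {"xyz":[0,0,-0.165],"delta_rot":[0,0,0]},
], claw=-0.2)

```text
t: 4.02
tcp_pos: [0.4936, 0.2016, 0.0645]
ee_rot: [-0.001, 0.69, 0.723, -0.002]
wrist_force: [-0.6, -0.9, 0.5]
opening: 0.0511
finger_force: 0.0
```

play_rows([
  {"xyz":[0,0,0],"delta_rot":[0,0,0]},
  {"xyz":[0,0,0],"delta_rot":[0,0,0]},
  {"xyz":[0,0,0],"delta_rot":[0,0,0]},
  {"xyz":[0,0,0],"delta_rot":[0,0,0]},
  {"xyz":[0,0,0],"delta_rot":[0,0,0]},
  {"xyz":[0,0,0],"delta_rot":[0,0,0]},
], claw=1)

```text
t: 4.52
tcp_pos: [0.4956, 0.2025, 0.067]
ee_rot: [0.0, 0.69, 0.723, 0.001]
wrist_force: [-0.2, -0.3, 4.1]
opening: 0.0088
finger_force: 60.2
```

play_rows([
  {"xyz":[0,0,0.06],"delta_rot":[0,0,0]},
  {"xyz":[0,0,0.14],"delta_rot":[0,0,0]},
  {"xyz":[0,0,0.25],"delta_rot":[0,0,0]},
  {"xyz":[0,0,0.37],"delta_rot":[0,0,0]},
  {"xyz":[0,0,0.5],"delta_rot":[0,0,0]},
  {"xyz":[0,0,0.62],"delta_rot":[0,0,0]},
  {"xyz":[0,0,0.75],"delta_rot":[0,0,0]},
  {"xyz":[0,0,0.75],"delta_rot":[0,0,0]},
])

```text
t: 5.18
tcp_pos: [0.4977, 0.2032, 0.2207]
ee_rot: [0.001, 0.69, 0.723, 0.004]
wrist_force: [2.1, -0.6, -2.7]
opening: 0.0092
finger_force: 59.5
```

play_rows([
  {"xyz":[0,-0.08,0],"delta_rot":[0,0,0]},
  {"xyz":[0,-0.2,0],"delta_rot":[0,0,0]},
  {"xyz":[0,-0.34,0],"delta_rot":[0,0,0.037]},
  {"xyz":[0,-0.49,0],"delta_rot":[0,0,0.037]},
  {"xyz":[0,-0.64,0],"delta_rot":[0,0,0.037]},
  {"xyz":[0,-0.78,0],"delta_rot":[0,0,0.037]},
  {"xyz":[0,-0.9,0],"delta_rot":[0,0,0.037]},
  {"xyz":[0,-0.9,0],"delta_rot":[0,0,0.037]},
])

```text
t: 5.85
tcp_pos: [0.4936, 0.0157, 0.2149]
ee_rot: [0.0, 0.687, 0.727, -0.002]
wrist_force: [0.6, 0.2, -3.6]
opening: 0.0088
finger_force: 59.4
```

```bash
python3 - <<'E'
from h import *
r.grab_frame('top');r.grab_frame('top');
d=snap('wrist','w5'); snap('top','t5');o=r.observe(); print(o['t'],o['tcp_pos'],o['ee_rot'],o['wrist_force'],o['moment'],o['opening'],o['finger_force'])
crop('w5',105,80,405,305,2.6666,'w5a')
E
```

```text
6.05 [0.49441864 0.02335661 0.21527557] [-6.86260914e-04  6.82860841e-01  7.30548027e-01 -4.26201765e-04] [-0.29208724 -0.26012376 -3.34022742] [0.04235365 0.06616748 0.05562319] 0.008925225899769738 59.378079771995544
```

View pics/w5a.png

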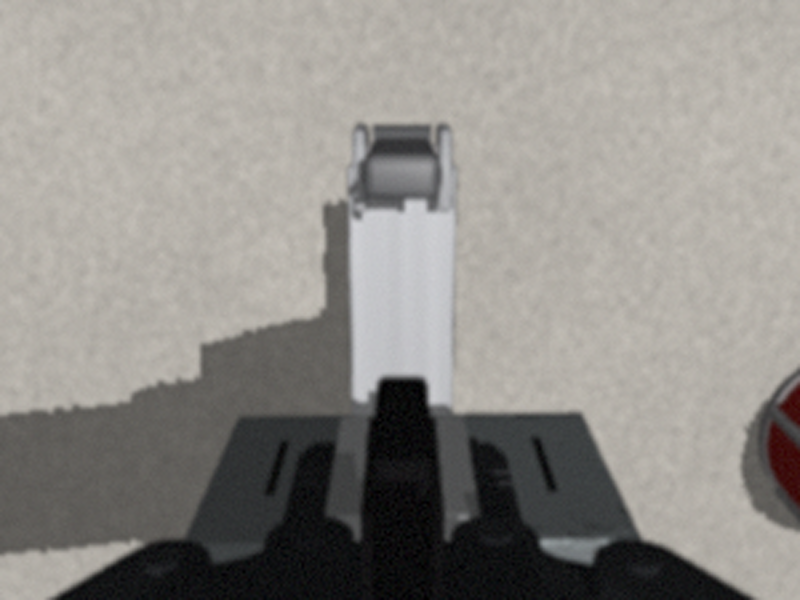

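```bash
python3 - <<'E'
from h import *
for n in ('top0','t5'):
    d=load(n);g=cv2.cvtColor(d['pixels'],cv2.COLOR_RGB2GRAY)
    g4=cv2.resize(g,None,fx=4,fy=4,interpolation=cv2.INTER_CUBIC)
    for th in (135,150,165):
        m=np.zeros_like(g4);m[165*4:275*4,320*4:425*4]=g4[165*4:275*4,320*4:425*4]>th
        m=cv2.morphologyEx(m,cv2.MORPH_OPEN,np.ones((9,9)))
        k,l,st,c=cv2.connectedComponentsWithStats(m)
        for i in range(1,k):
            if 2500<st[i,4]<40000:
                q=np.argwhere(l==i)[:,::-1]; 
                w=np.array([atz(d,(u+.5)/4-.5,(v+.5)/4-.5,.1)[:2] for u,v in cv2.convexHull(q)[:,0]])
                (cx,cy),(a,b),an=cv2.minAreaRect((w*1e3).astype(np.float32)); print(n,th,st[i].tolist(),np.round([cx,cy,a,b,an],1))
E
```

```text
top0 135 [1366, 787, 242, 65, 9013] [ 539.4 -164.9   22.5  129.     4.6]
top0 135 [1380, 902, 246, 64, 9546] [ 479.6 -169.4   23.   128.8    4.6]
t5 135 [1445, 660, 255, 440, 30314] [ 508.1 -212.6  135.1  229.7   88.5]
t5 135 [1464, 785, 153, 58, 6671] [ 541.2 -191.6   24.5   80.6    4.4]
t5 135 [1462, 897, 173, 62, 7879] [ 481.6 -191.8   25.5   89.5    4.5]
t5 150 [1541, 660, 159, 52, 5138] [ 608.4 -240.7   84.4   27.6   88.5]
t5 150 [1466, 786, 147, 55, 5758] [ 541.4 -191.2   22.6   78.1    4.4]
t5 150 [1464, 900, 169, 57, 6826] [ 481.7 -191.7   23.5   87.3    5.1]
```

```bash
python3 - <<'E'
from h import *
def run(n,z,box,ths,lo,hi,inv=False,op=9):
    d=load(n);g=cv2.cvtColor(d['pixels'],cv2.COLOR_RGB2GRAY)
    g4=cv2.resize(g,None,fx=4,fy=4,interpolation=cv2.INTER_CUBIC); a,b,c,e=[4*x for x in box]
    for th in ths:
        m=np.zeros_like(g4);s=g4[b:e,a:c];m[b:e,a:c]=(s<th) if inv else (s>th)
        m=cv2.morphologyEx(m,cv2.MORPH_OPEN,np.ones((op,op)))
        k,l,st,_=cv2.connectedComponentsWithStats(m)
        for i in range(1,k):
            if lo<st[i,4]<hi:
                q=np.argwhere(l==i)[:,::-1]
                w=np.array([atz(d,(u+.5)/4-.5,(v+.5)/4-.5,z)[:2] for u,v in cv2.convexHull(q)[:,0]])
                (cx,cy),(p,qq),an=cv2.minAreaRect((w*1e3).astype(np.float32)); print(n,z,th,st[i].tolist(),np.round([cx,cy,p,qq,an],1))
run('scene0',.1,(125,160,205,235),(135,150,165,180),1500,20000,op=5)
run('top0',.1,(320,165,425,275),(120,130,140,145),2500,40000)
print('neighbour tabs');run('top0',.136,(355,175,400,260),(35,45),300,3000,True,5)
E
```

```text
scene0 0.1 135 [500, 640, 250, 300, 13069] [ 498.8 -206.9  168.8  247.8   78.5]
scene0 0.1 135 [761, 640, 59, 238, 7509] [501.6 -81.8  38.9 208.9  85. ]
scene0 0.1 135 [537, 713, 218, 67, 5597] [ 480.5 -169.    24.6  134.4    4.2]
scene0 0.1 135 [674, 780, 93, 44, 2512] [ 538.2 -124.6   27.4   55.5    4.2]
scene0 0.1 135 [541, 808, 86, 47, 2490] [ 544.5 -206.7   27.    49.3    5.3]
scene0 0.1 150 [500, 640, 246, 63, 9204] [ 406.2 -189.3  166.2   59.3   78.5]
scene0 0.1 150 [765, 640, 55, 236, 7099] [501.1 -80.5  36.2 207.1  85. ]
scene0 0.1 150 [538, 717, 215, 61, 4634] [ 480.3 -169.6   22.5  132.3    4.4]
scene0 0.1 150 [500, 720, 14, 220, 2006] [ 528.2 -252.3  179.7    7.2    3.1]
scene0 0.1 150 [677, 781, 85, 41, 2056] [ 538.7 -124.9   26.2   51.7    4.2]
scene0 0.1 150 [542, 810, 84, 44, 2047] [ 544.4 -206.7   25.    48.2    6.6]
top0 0.1 120 [1363, 785, 253, 69, 11080] [ 539.1 -165.    24.5  133.2    4.5]
top0 0.1 120 [1377, 898, 257, 71, 11630] [ 479.7 -169.8   25.2  132.7    4.3]
top0 0.1 130 [1538, 660, 162, 51, 5566] [ 608.7 -239.9   86.    27.1   88.5]
top0 0.1 130 [1365, 786, 248, 67, 10003] [ 539.2 -164.9   23.3  130.9    4.7]
top0 0.1 130 [1378, 899, 255, 68, 10581] [ 479.8 -169.8   23.7  131.3    4.8]
top0 0.1 130 [1280, 901, 37, 141, 3678] [463.1 -61.4  18.4  71.8  86.9]
top0 0.1 140 [1369, 803, 116, 48, 3470] [ 537.  -132.1   21.2   60.5    5.2]
top0 0.1 140 [1382, 913, 138, 52, 4601] [ 477.5 -142.2   21.5   72.1    4.3]
neighbour tabs
top0 0.136 35 [1443, 870, 27, 27, 517] [ 501.4 -137.1   13.1   13.1   88.4]
top0 0.136 35 [1492, 979, 63, 21, 947] [ 447.7 -166.6    8.1   31.7    5.4]
top0 0.136 35 [1420, 1010, 152, 30, 2596] [ 430.9 -151.4   10.    75.9    3.9]
top0 0.136 45 [1420, 963, 87, 14, 500] [ 458.3 -137.4    3.1   43.4    4.5]
top0 0.136 45 [1491, 978, 67, 23, 1140] [ 447.6 -167.     9.3   33.4    4.8]
```

```bash
python3 - <<'E'
from h import *
r.grab_frame('top');r.grab_frame('top')
d=snap('wrist','w6');o=r.observe();p=o['tcp_pos'];print(p,o['ee_rot'],o['qvel'].round(3))
g=cv2.cvtColor(d['pixels'],cv2.COLOR_RGB2GRAY).astype(float)
z=p[2]+.027
# panel edges per row
E=[]
for v in range(165,222,4):
    row=cv2.GaussianBlur(g,(3,3),0)[v,225:290]; gr=np.diff(row); a=225.5+gr[:32].argmax(); b=225.5+32+gr[32:].argmin(); E.append((atz(d,a,v,z)[:2]+atz(d,b,v,z)[:2])/2); 
E=np.array(E);k=np.polyfit(E[:,1],E[:,0],1);print('panel x at tcp y',np.polyval(k,p[1]),'yaw deg',np.degrees(np.arctan(-k[0])), np.std(E[:,0]-np.polyval(k,E[:,1])))
col=g[:,254:258].mean(1); print('col',col[100:260:2].round().astype(int).tolist())
E
```

```text
[0.49482896 0.02352003 0.21577664] [-2.79082466e-04  6.82528765e-01  7.30858644e-01 -2.22266502e-04] [ 0.001 -0.004  0.005 -0.003  0.004  0.001  0.001]
panel x at tcp y 0.49422059143056357 yaw deg 4.007232239007765 8.312045331222057e-05
col [173, 170, 172, 176, 176, 176, 177, 175, 174, 176, 177, 174, 176, 146, 87, 97, 66, 52, 58, 88, 128, 148, 142, 134, 125, 117, 99, 98, 134, 162, 198, 202, 202, 200, 202, 201, 201, 200, 200, 199, 200, 197, 198, 197, 197, 196, 196, 196, 195, 196, 194, 194, 194, 193, 193, 193, 193, 192, 192, 193, 161, 48, 8, 8, 9, 12, 13, 8, 10, 10, 10, 12, 11, 11, 11, 14, 17, 20, 22, 24]
```

```bash
python3 - <<'E'
from h import *
d=load('w6');z=.2428
for v in (220.5,221.5,127,158.5): print(v,atz(d,256,v,z).round(4))
E
```

```text
220.5 [0.4938 0.0372 0.2428]
221.5 [0.4938 0.0367 0.2428]
127 [0.4905 0.085  0.2428]
158.5 [0.4915 0.0698 0.2428]
```

play_rows([
  {"xyz":[0.01,-0.1,0],"delta_rot":[0,0,0.015]},
  {"xyz":[0.02,-0.22,0],"delta_rot":[0,0,0.015]},
  {"xyz":[0.03,-0.36,0],"delta_rot":[0,0,0.015]},
  {"xyz":[0.04,-0.5,0],"delta_rot":[0,0,0.015]},
  {"xyz":[0.055,-0.64,0],"delta_rot":[0,0,0.015]},
  {"xyz":[0.065,-0.78,0],"delta_rot":[0,0,0.015]},
  {"xyz":[0.075,-0.9,0],"delta_rot":[0,0,0.015]},
  {"xyz":[0.075,-0.94,0],"delta_rot":[0,0,0.015]},
])

```text
t: 6.87
tcp_pos: [0.5101, -0.1697, 0.2164]
ee_rot: [0.001, 0.682, 0.731, -0.001]
wrist_force: [0.1, -0.6, -3.0]
opening: 0.0091
finger_force: 59.4
```

play_rows([
  {"xyz":[0,0,0],"delta_rot":[0,0,0]},
  {"xyz":[0,0,0],"delta_rot":[0,0,0]},
  {"xyz":[0,0,0],"delta_rot":[0,0,0]},
  {"xyz":[0,0,0],"delta_rot":[0,0,0]},
  {"xyz":[0,0,0],"delta_rot":[0,0,0]},
])

```text
t: 7.28
tcp_pos: [0.5103, -0.1641, 0.2162]
ee_rot: [-0.0, 0.68, 0.734, 0.0]
wrist_force: [0.4, -0.1, -3.2]
opening: 0.0089
finger_force: 59.4
```

```bash
python3 - <<'E'
from h import *
d=snap('wrist','w7');o=r.observe();print(o['tcp_pos'],o['ee_rot'],o['qvel'].round(3).tolist())
g=cv2.cvtColor(d['pixels'],cv2.COLOR_RGB2GRAY)
a=np.radians(4.4);ex=np.array([np.cos(a),np.sin(a)]);ey=np.array([-ex[1],ex[0]]);S=np.array([.5095,-.1673])
for y in (.04,.05,.06,.066,.075,.082):
    xs=np.arange(-.056,.057,.002);P=np.array([[*(S+x*ex+y*ey),.1 if y<.069 else .115] for x in xs]);q=proj(d,P)
    print(y,q[28].round(),[int(g[int(round(v)),int(round(u))]) if 0<=v<384 else -1 for u,v in q])
E
```

```text
[ 0.51023022 -0.1644579   0.21621446] [-1.63665065e-04  6.79712630e-01  7.33478467e-01  2.29215023e-04] [0.006, 0.001, 0.006, -0.001, 0.001, 0.0, -0.0]
0.04 [255. 139.] [132, 221, 222, 205, 66, 16, 72, 202, 223, 222, 220, 221, 220, 222, 216, 220, 221, 221, 220, 225, 186, 204, 115, 106, 118, 121, 124, 124, 127, 126, 124, 126, 125, 126, 107, 168, 202, 192, 226, 227, 225, 226, 226, 226, 222, 223, 224, 225, 224, 230, 132, 48, 45, 80, 227, 232, 162]
0.05 [255. 128.] [105, 186, 127, 174, 40, 36, 65, 167, 224, 223, 222, 223, 224, 225, 220, 221, 223, 224, 223, 228, 169, 134, 95, 70, 99, 102, 102, 101, 100, 105, 100, 104, 101, 100, 66, 115, 138, 191, 230, 231, 228, 230, 227, 229, 227, 225, 227, 227, 225, 232, 157, 34, 21, 72, 98, 125, 177]
0.06 [255. 117.] [97, 191, 93, 44, 11, 15, 59, 210, 228, 225, 225, 226, 210, 174, 183, 224, 224, 225, 227, 229, 142, 28, 32, 36, 36, 42, 47, 44, 50, 44, 45, 45, 45, 34, 33, 30, 41, 173, 233, 233, 231, 232, 230, 221, 218, 227, 228, 231, 229, 232, 125, 7, 6, 4, 43, 91, 175]
0.066 [255. 111.] [66, 71, 63, 58, 57, 60, 60, 156, 222, 224, 223, 192, 179, 209, 207, 225, 228, 229, 224, 223, 143, 71, 74, 76, 67, 28, 21, 23, 17, 15, 25, 16, 36, 72, 73, 74, 74, 152, 209, 238, 234, 235, 227, 218, 208, 182, 188, 188, 185, 188, 124, 71, 72, 70, 69, 73, 71]
0.075 [254. 100.] [144, 142, 141, 170, 190, 183, 143, 144, 144, 148, 150, 145, 146, 145, 145, 148, 148, 147, 157, 202, 195, 154, 149, 149, 152, 153, 153, 153, 152, 151, 152, 152, 151, 155, 214, 209, 174, 154, 153, 154, 152, 153, 155, 157, 155, 158, 156, 152, 152, 211, 206, 174, 155, 156, 155, 157, 157]
0.082 [254.  92.] [177, 154, 152, 177, 180, 170, 180, 199, 215, 213, 193, 202, 205, 202, 195, 183, 176, 184, 182, 186, 179, 178, 185, 182, 173, 183, 189, 180, 184, 224, 217, 207, 195, 205, 214, 196, 186, 199, 215, 207, 198, 201, 221, 206, 181, 185, 217, 219, 197, 190, 197, 207, 196, 187, 195, 207, 203]
```

```bash
python3 - <<'E'
from h import *
d=load('w7');g=cv2.cvtColor(d['pixels'],cv2.COLOR_RGB2GRAY)
g=cv2.resize(g,None,fx=4,fy=4,interpolation=cv2.INTER_CUBIC)
a=np.radians(4.4);ex=np.array([np.cos(a),np.sin(a)]);ey=np.array([-ex[1],ex[0]]);S=np.array([.5095,-.1673])
for x in (-.036,-.025,.022,.025,.036,-.05,.05):
    for z in (.1,.115):
        ys=np.arange(.055,.097,.001);q=proj(d,np.array([[*(S+x*ex+y*ey),z] for y in ys]))
        print(x,z,[int(g[int(4*v+2),int(4*u+2)]) for u,v in q])
t=load('top0');G=cv2.resize(cv2.cvtColor(t['pixels'],cv2.COLOR_RGB2GRAY),None,fx=4,fy=4,interpolation=cv2.INTER_CUBIC)
for x in (-.075,-.05,.0,.05,.075):
    for s in(1,-1):
        ys=np.arange(.06,.097,.001);q=proj(t,np.array([[*(S+x*ex+s*y*ey),.115] for y in ys]))
        print('top',x,s,[int(G[int(4*v+2),int(4*u+2)]) for u,v in q])
E
```

```text
-0.036 0.1 [223, 224, 224, 223, 223, 225, 224, 225, 226, 225, 229, 209, 147, 115, 119, 135, 146, 146, 147, 147, 145, 146, 147, 149, 154, 164, 186, 202, 204, 203, 208, 211, 213, 206, 204, 200, 198, 200, 201, 201, 198, 196]
-0.036 0.115 [224, 226, 225, 224, 226, 227, 225, 227, 226, 227, 227, 230, 190, 128, 114, 125, 141, 147, 143, 146, 148, 147, 147, 149, 159, 174, 189, 193, 191, 198, 205, 211, 209, 207, 204, 205, 205, 205, 204, 199, 192, 197]
-0.025 0.1 [223, 224, 224, 225, 225, 225, 224, 224, 221, 225, 226, 229, 201, 149, 119, 137, 148, 150, 147, 149, 148, 149, 148, 149, 153, 171, 187, 179, 164, 185, 199, 201, 200, 202, 204, 207, 204, 202, 199, 204, 206, 202]
-0.025 0.115 [221, 220, 221, 222, 221, 222, 223, 216, 206, 203, 211, 222, 219, 170, 119, 122, 140, 147, 148, 149, 148, 146, 148, 149, 155, 160, 174, 174, 166, 183, 192, 196, 199, 203, 206, 204, 201, 197, 200, 204, 207, 202]
0.022 0.1 [232, 232, 232, 232, 232, 232, 233, 234, 234, 236, 236, 238, 210, 142, 124, 144, 149, 156, 155, 155, 153, 155, 152, 157, 177, 201, 209, 215, 206, 196, 201, 202, 207, 206, 204, 204, 203, 201, 200, 19
[... 3025 characters left out ...]
05 1 [92, 94, 84, 76, 67, 52, 36, 29, 35, 52, 67, 82, 88, 90, 93, 93, 94, 97, 102, 108, 112, 110, 97, 80, 61, 48, 42, 38, 37, 38, 35, 29, 25, 23, 22, 21, 24, 27]
top 0.05 -1 [47, 35, 30, 30, 31, 38, 48, 62, 72, 82, 88, 90, 91, 90, 90, 89, 88, 89, 91, 95, 106, 111, 121, 126, 130, 131, 132, 131, 131, 132, 132, 131, 131, 131, 131, 131, 131, 132]
top 0.075 1 [30, 31, 31, 30, 32, 34, 35, 36, 40, 51, 67, 78, 88, 94, 99, 99, 99, 101, 102, 104, 103, 100, 94, 80, 64, 51, 45, 41, 41, 39, 40, 46, 50, 64, 73, 91, 104, 117]
top 0.075 -1 [30, 30, 30, 31, 33, 38, 46, 59, 71, 81, 86, 89, 91, 93, 95, 94, 95, 96, 96, 96, 103, 112, 122, 125, 129, 131, 130, 131, 131, 130, 130, 131, 132, 132, 132, 132, 132, 132]
```

play_rows([
  {"xyz":[0.0025,-0.006,-0.08],"delta_rot":[0,0,0]},
  {"xyz":[0.0025,-0.006,-0.16],"delta_rot":[0,0,0]},
  {"xyz":[0.0025,-0.006,-0.24],"delta_rot":[0,0,0]},
  {"xyz":[0.0025,-0.006,-0.3],"delta_rot":[0,0,0]},
  {"xyz":[0.0025,-0.006,-0.3],"delta_rot":[0,0,0]},
  {"xyz":[0.0025,-0.006,-0.3],"delta_rot":[0,0,0]},
  {"xyz":[0.0025,-0.006,-0.3],"delta_rot":[0,0,0]},
  {"xyz":[0.0025,-0.006,-0.3],"delta_rot":[0,0,0]},
])

```text
t: 8.0
tcp_pos: [0.5114, -0.1671, 0.1573]
ee_rot: [0.001, 0.68, 0.733, 0.001]
wrist_force: [0.2, -0.3, -3.1]
opening: 0.0089
finger_force: 59.3
```

play_rows([
  {"xyz":[0,0,-0.03],"delta_rot":[0,0,0]},
  {"xyz":[0,0,-0.06],"delta_rot":[0,0,0]},
  {"xyz":[0,0,-0.09],"delta_rot":[0,0,0]},
  {"xyz":[0,0,-0.12],"delta_rot":[0,0,0]},
  {"xyz":[0,0,-0.12],"delta_rot":[0,0,0]},
  {"xyz":[0,0,-0.12],"delta_rot":[0,0,0]},
])

```text
t: 8.5
tcp_pos: [0.5102, -0.1669, 0.1316]
ee_rot: [-0.0, 0.681, 0.733, -0.0]
wrist_force: [-0.6, 0.4, -3.1]
opening: 0.0093
finger_force: 59.4
```

play_rows([
  {"xyz":[0,0,-0.04],"delta_rot":[0,0,0]},
  {"xyz":[0,0,-0.08],"delta_rot":[0,0,0]},
  {"xyz":[0,0,-0.12],"delta_rot":[0,0,0]},
  {"xyz":[0,0,-0.16],"delta_rot":[0,0,0]},
  {"xyz":[0,0,-0.2],"delta_rot":[0,0,0]},
  {"xyz":[0,0,-0.22],"delta_rot":[0,0,0]},
  {"xyz":[0,0,-0.22],"delta_rot":[0,0,0]},
  {"xyz":[0,0,-0.22],"delta_rot":[0,0,0]},
])

```text
t: 9.17
tcp_pos: [0.5105, -0.167, 0.088]
ee_rot: [-0.0, 0.681, 0.733, -0.0]
wrist_force: [-0.1, 1.2, -2.2]
opening: 0.0089
finger_force: 59.3
```

play_rows([
  {"xyz":[0,0,-0.015],"delta_rot":[0,0,0]},
  {"xyz":[0,0,-0.03],"delta_rot":[0,0,0]},
  {"xyz":[0,0,-0.035],"delta_rot":[0,0,0]},
  {"xyz":[0,0,-0.035],"delta_rot":[0,0,0]},
  {"xyz":[0,0,-0.035],"delta_rot":[0,0,0]},
])

```text
t: 9.58
tcp_pos: [0.5105, -0.167, 0.0812]
ee_rot: [0.0, 0.681, 0.733, 0.0]
wrist_force: [-0.1, -0.2, -2.1]
opening: 0.0089
finger_force: 59.4
```

play_rows([
  {"xyz":[0,0,-0.004],"delta_rot":[0,0,0]},
  {"xyz":[0,0,-0.006],"delta_rot":[0,0,0]},
  {"xyz":[0,0,-0.006],"delta_rot":[0,0,0]},
  {"xyz":[0,0,-0.006],"delta_rot":[0,0,0]},
])

```text
t: 9.92
tcp_pos: [0.5106, -0.167, 0.0801]
ee_rot: [0.0, 0.681, 0.733, 0.0]
wrist_force: [0.0, 0.4, -2.5]
opening: 0.0089
finger_force: 59.4
```

play_rows([
  {"xyz":[0,0,-0.004],"delta_rot":[0,0,0]},
  {"xyz":[0,0,-0.006],"delta_rot":[0,0,0]},
  {"xyz":[0,0,-0.006],"delta_rot":[0,0,0]},
  {"xyz":[0,0,-0.006],"delta_rot":[0,0,0]},
])

```text
t: 10.25
tcp_pos: [0.5105, -0.167, 0.0788]
ee_rot: [-0.0, 0.681, 0.733, 0.0]
wrist_force: [0.3, 1.0, -3.2]
opening: 0.0092
finger_force: 59.4
```

play_rows([
  {"xyz":[0,0,-0.003],"delta_rot":[0,0,0]},
  {"xyz":[0,0,-0.003],"delta_rot":[0,0,0]},
  {"xyz":[0,0,-0.003],"delta_rot":[0,0,0]},
])

```text
t: 10.5
tcp_pos: [0.5107, -0.1671, 0.0785]
ee_rot: [0.0, 0.68, 0.733, 0.0]
wrist_force: [-0.7, 0.3, -0.6]
opening: 0.0088
finger_force: 59.8
```

play_rows([
  {"xyz":[0,0,0],"delta_rot":[0,0,0]},
  {"xyz":[0,0,0],"delta_rot":[0,0,0]},
  {"xyz":[0,0,0],"delta_rot":[0,0,0]},
  {"xyz":[0,0,0],"delta_rot":[0,0,0]},
  {"xyz":[0,0,0],"delta_rot":[0,0,0]},
  {"xyz":[0,0,0],"delta_rot":[0,0,0]},
], claw=0.4)

```text
t: 11.0
tcp_pos: [0.5106, -0.167, 0.0783]
ee_rot: [0.0, 0.681, 0.733, 0.0]
wrist_force: [0.5, -0.5, -0.3]
opening: 0.026
finger_force: 0.0
```

play_rows([
  {"xyz":[0,0,0.08],"delta_rot":[0,0,0]},
  {"xyz":[0,0,0.2],"delta_rot":[0,0,0]},
  {"xyz":[0,0,0.35],"delta_rot":[0,0,0]},
  {"xyz":[0,0,0.5],"delta_rot":[0,0,0]},
  {"xyz":[0,0,0.65],"delta_rot":[0,0,0]},
  {"xyz":[0,0,0.65],"delta_rot":[0,0,0]},
  {"xyz":[0,0,0.65],"delta_rot":[0,0,0]},
])

```text
t: 11.58
tcp_pos: [0.5117, -0.1673, 0.21]
ee_rot: [0.002, 0.681, 0.733, 0.001]
wrist_force: [-1.1, 0.5, -0.7]
opening: 0.0259
finger_force: 0.0
```

```bash
python3 - <<'E'
from h import *
r.grab_frame('top')
d=snap('wrist','w8');snap('scene','s8');snap('top','t8');o=r.observe();p=o['tcp_pos'];print(o['t'],p,o['opening'],o['wrist_force'])
z=.0215+.084
g=cv2.cvtColor(d['pixels'],cv2.COLOR_RGB2GRAY).astype(float)
u,v=proj(d,np.array([[.5105,-.1668,z]]))[0];print(u,v)
# unwarp wrist/top/scene views onto plane z=.1055 board frame: rows y from +.08 to -.08, cols x -.03...+.03, 1mm
a=np.radians(4.4);ex=np.array([np.cos(a),np.sin(a)]);ey=np.array([-ex[1],ex[0]]);S=np.array([.5105,-.1662])
for n in('w8','t8','s8'):
    d=load(n);G=cv2.cvtColor(d['pixels'],cv2.COLOR_RGB2GRAY)
    ys=np.arange(.09,-.0901,-.003);out=[]
    for y in ys:
        q=proj(d,np.array([[*(S+x*ex+y*ey),z] for x in np.arange(-.014,.015,.004)])).astype(np.float32)
        out.append(cv2.remap(G,q[:,0:1].copy(),q[:,1:2].copy(),cv2.INTER_LINEAR).ravel())
    print(n)
    for y,l in zip(ys,out): print(round(y*1e3),l.tolist(), end=' | ')
    print()
E
```

```text
11.7833 [ 0.50958582 -0.1665788   0.20680752] 0.025595878859070286 [-0.17475163  0.32813765  0.05716957]
255.61417960155313 181.00323278140934
w8
90 [198, 206, 209, 202, 209, 197, 196, 201] | 87 [200, 199, 199, 198, 201, 202, 203, 203] | 84 [201, 202, 202, 204, 204, 202, 199, 200] | 81 [179, 191, 192, 194, 200, 201, 196, 210] | 78 [154, 155, 155, 158, 156, 158, 180, 193] | 75 [151, 153, 154, 155, 153, 153, 201, 211] | 72 [151, 150, 152, 155, 154, 153, 157, 160] | 69 [123, 124, 114, 116, 115, 118, 126, 126] | 66 [73, 75, 16, 16, 17, 23, 72, 74] | 63 [72, 73, 44, 44, 40, 40, 73, 73] | 60 [48, 61, 91, 95, 97, 114, 48, 50] | 57 [27, 57, 121, 153, 158, 153, 30, 26] | 54 [27, 74, 96, 141, 149, 148, 57, 28] | 51 [52, 127, 94, 89, 167, 146, 127, 29] | 48 [45, 92, 112, 110, 231, 148, 127, 29] | 45 [42, 122, 228, 193, 229, 211, 132, 39] | 42 [58, 175, 228, 226, 228, 231, 113, 47] | 39 [56, 176, 228, 224, 226, 230, 114, 43] | 36 [60, 179, 226, 224, 227, 229, 114, 46] | 33 [57, 178, 225, 223, 225, 229, 116, 46] | 30 [57, 178, 224, 223, 226, 228, 118, 44] | 27 [56, 178, 224, 221, 225, 227, 121, 4
[... 5870 characters left out ...]
1, 46] | -42 [92, 90, 89, 88, 89, 90, 81, 39] | -45 [85, 80, 89, 87, 88, 91, 87, 43] | -48 [84, 78, 83, 88, 78, 85, 90, 51] | -51 [81, 80, 79, 86, 84, 85, 79, 51] | -54 [68, 56, 71, 93, 84, 84, 77, 47] | -57 [50, 47, 65, 84, 82, 81, 67, 34] | -60 [52, 63, 70, 79, 80, 79, 54, 17] | -63 [68, 69, 66, 69, 58, 45, 38, 19] | -66 [78, 66, 50, 49, 47, 46, 35, 18] | -69 [50, 49, 43, 48, 50, 60, 58, 48] | -72 [58, 62, 90, 110, 109, 109, 112, 108] | -75 [61, 71, 100, 114, 107, 107, 112, 113] | -78 [63, 74, 106, 126, 131, 110, 112, 113] | -81 [63, 79, 117, 130, 136, 138, 134, 144] | -84 [75, 89, 108, 106, 101, 100, 102, 102] | -87 [89, 89, 90, 89, 88, 88, 88, 88] | -90 [88, 89, 88, 90, 87, 89, 88, 88] |
```

```bash
cat >> h.py <<'E'
A=np.radians(4.4);EX=np.array([np.cos(A),np.sin(A)]);EY=np.array([-EX[1],EX[0]]);C=np.array([.5103,-.1670]);OFF=.032
def tgt(side,th,rho=34,base=None,clear=0):
    if base is None: base=21.5 if th<1.1 else 21.5-5.5*(th-1.1)/.47
    y=57-rho*np.sin(th)+3*np.cos(th)+11+clear; z=base+90+rho*np.cos(th)+3*np.sin(th)
    return np.array([*(C+side*y*1e-3*EY),z*1e-3-OFF])
E
python3 - <<'E'
from h import *
p=r.observe();print(p['tcp_pos'],p['ee_rot'])
for s in (1,-1):
    print('start',tgt(s,0,30,clear=11).round(4))
    for t in (0,.2,.4,.6,.8,1,1.1,1.2,1.3,1.4,1.5,1.57): q=tgt(s,t,30+4*min(t,1));print(t,q.round(4),((q-p['tcp_pos'])/.2).round(3))
E
```

```text
[ 0.50958582 -0.1665788   0.20680752] [-0.00118019  0.68048504  0.73276063 -0.00075516]
start [ 0.504  -0.0852  0.1095]
0 [ 0.5049 -0.0962  0.1095] [-0.024  0.352 -0.487]
0.2 [ 0.5053 -0.1024  0.1103] [-0.021  0.321 -0.483]
0.4 [ 0.5058 -0.1087  0.1098] [-0.019  0.289 -0.485]
0.6 [ 0.5063 -0.115   0.1079] [-0.016  0.258 -0.494]
0.8 [ 0.5067 -0.1209  0.1048] [-0.014  0.229 -0.51 ]
1 [ 0.5072 -0.1261  0.1004] [-0.012  0.202 -0.532]
1.1 [ 0.5073 -0.1281  0.0976] [-0.011  0.193 -0.546]
1.2 [ 0.5074 -0.1297  0.0934] [-0.011  0.184 -0.567]
1.3 [ 0.5075 -0.1311  0.0891] [-0.01   0.178 -0.588]
1.4 [ 0.5076 -0.1321  0.0847] [-0.01   0.172 -0.61 ]
1.5 [ 0.5077 -0.1328  0.0802] [-0.01   0.169 -0.633]
1.57 [ 0.5077 -0.1331  0.077 ] [-0.009  0.167 -0.649]
start [ 0.5166 -0.2488  0.1095]
0 [ 0.5157 -0.2378  0.1095] [ 0.031 -0.356 -0.487]
0.2 [ 0.5153 -0.2316  0.1103] [ 0.028 -0.325 -0.483]
0.4 [ 0.5148 -0.2253  0.1098] [ 0.026 -0.294 -0.485]
0.6 [ 0.5143 -0.219   0.1079] [ 0.024 -0.262 -0.494]
0.8 [ 0.5139 -0.2131  0.1048] [ 0.021 -0.233 -0.51 ]
1 [ 0.5134 -0.2079  0.1004] [ 0.019 -0.207 -0.532]
1.1 [ 0.5133 -0.2059  0.0976] [ 0.019 -0.197 -0.546]
1.2 [ 0.5132 -0.2043  0.0934] [ 0.018 -0.189 -0.567]
1.3 [ 0.5131 -0.2029  0.0891] [ 0.017 -0.182 -0.588]
1.4 [ 0.513  -0.2019  0.0847] [ 0.017 -0.177 -0.61 ]
1.5 [ 0.5129 -0.2012  0.0802] [ 0.017 -0.173 -0.633]
1.57 [ 0.5129 -0.2009  0.077 ] [ 0.017 -0.172 -0.649]
```

play_rows([
  {"xyz":[0,0.1,0],"delta_rot":[0,0,0]},
  {"xyz":[-0.01,0.2,0],"delta_rot":[0,0,0]},
  {"xyz":[-0.02,0.3,0],"delta_rot":[0,0,0]},
  {"xyz":[-0.03,0.4,0],"delta_rot":[0,0,0]},
  {"xyz":[-0.03,0.41,0],"delta_rot":[0,0,0]},
  {"xyz":[-0.03,0.41,0],"delta_rot":[0,0,0]},
  {"xyz":[-0.03,0.41,0],"delta_rot":[0,0,0]},
  {"xyz":[-0.03,0.41,0],"delta_rot":[0,0,0]},
], claw=1)

```text
t: 12.45
tcp_pos: [0.5044, -0.0864, 0.2079]
ee_rot: [0.0, 0.681, 0.732, -0.0]
wrist_force: [-1.0, 0.4, 0.5]
opening: 0.0
finger_force: 0.0
```

play_rows([
  {"xyz":[0,0.005,-0.15],"delta_rot":[0,0,0]},
  {"xyz":[0,0.005,-0.3],"delta_rot":[0,0,0]},
  {"xyz":[0,0.005,-0.45],"delta_rot":[0,0,0]},
  {"xyz":[0,0.005,-0.55],"delta_rot":[0,0,0]},
  {"xyz":[0,0.005,-0.58],"delta_rot":[0,0,0]},
  {"xyz":[0,0.005,-0.58],"delta_rot":[0,0,0]},
  {"xyz":[0,0.005,-0.58],"delta_rot":[0,0,0]},
])

```text
t: 13.03
tcp_pos: [0.5052, -0.085, 0.0929]
ee_rot: [0.001, 0.681, 0.732, 0.0]
wrist_force: [-0.1, -0.2, -0.5]
opening: -0.0
finger_force: 0.0
```

play_rows([
  {"xyz":[0,0,-0.01],"delta_rot":[0,0,0]},
  {"xyz":[0,0,-0.015],"delta_rot":[0,0,0]},
  {"xyz":[0,0,-0.015],"delta_rot":[0,0,0]},
])

```text
t: 13.28
tcp_pos: [0.5052, -0.0841, 0.0901]
ee_rot: [0.001, 0.681, 0.733, 0.001]
wrist_force: [0.0, -0.0, -0.4]
opening: 0.0003
finger_force: 0.0
```

play_rows([
  {"xyz":[0,0,-0.007],"delta_rot":[0,0,0]},
  {"xyz":[0,0,-0.007],"delta_rot":[0,0,0]},
  {"xyz":[0,0,-0.007],"delta_rot":[0,0,0]},
])

```text
t: 13.53
tcp_pos: [0.5046, -0.0839, 0.088]
ee_rot: [0.0, 0.68, 0.733, 0.0]
wrist_force: [0.0, -0.2, 0.6]
opening: 0.0001
finger_force: 0.0
```

play_rows([
  {"xyz":[0,0,-0.007],"delta_rot":[0,0,0]},
  {"xyz":[0,0,-0.007],"delta_rot":[0,0,0]},
  {"xyz":[0,0,-0.007],"delta_rot":[0,0,0]},
])

```text
t: 13.78
tcp_pos: [0.5045, -0.084, 0.0863]
ee_rot: [-0.0, 0.681, 0.733, -0.0]
wrist_force: [-0.8, -0.7, 0.4]
opening: -0.0003
finger_force: 0.0
```

play_rows([
  {"xyz":[0,0,-0.007],"delta_rot":[0,0,0]},
  {"xyz":[0,0,-0.007],"delta_rot":[0,0,0]},
  {"xyz":[0,0,-0.007],"delta_rot":[0,0,0]},
])

```text
t: 14.03
tcp_pos: [0.5045, -0.084, 0.0849]
ee_rot: [-0.0, 0.681, 0.733, -0.0]
wrist_force: [-0.5, -0.3, 0.4]
opening: 0.0003
finger_force: 0.0
```

play_rows([
  {"xyz":[0,0,-0.007],"delta_rot":[0,0,0]},
  {"xyz":[0,0,-0.007],"delta_rot":[0,0,0]},
  {"xyz":[0,0,-0.007],"delta_rot":[0,0,0]},
])

```text
t: 14.28
tcp_pos: [0.5044, -0.084, 0.0835]
ee_rot: [-0.0, 0.681, 0.733, -0.0]
wrist_force: [-0.4, 0.8, 0.2]
opening: 0.0002
finger_force: 0.0
```

play_rows([
  {"xyz":[0,0,-0.007],"delta_rot":[0,0,0]},
  {"xyz":[0,0,-0.007],"delta_rot":[0,0,0]},
  {"xyz":[0,0,-0.007],"delta_rot":[0,0,0]},
])

```text
t: 14.53
tcp_pos: [0.5045, -0.084, 0.0821]
ee_rot: [-0.0, 0.681, 0.733, -0.0]
wrist_force: [0.4, -0.3, 0.4]
opening: -0.0002
finger_force: 0.0
```

play_rows([
  {"xyz":[0,0,-0.007],"delta_rot":[0,0,0]},
  {"xyz":[0,0,-0.007],"delta_rot":[0,0,0]},
  {"xyz":[0,0,-0.007],"delta_rot":[0,0,0]},
])

```text
t: 14.78
tcp_pos: [0.5045, -0.084, 0.0807]
ee_rot: [-0.0, 0.681, 0.733, -0.0]
wrist_force: [0.0, 0.2, 0.4]
opening: 0.0004
finger_force: 0.0
```

play_rows([
  {"xyz":[0,0,-0.007],"delta_rot":[0,0,0]},
  {"xyz":[0,0,-0.007],"delta_rot":[0,0,0]},
  {"xyz":[0,0,-0.007],"delta_rot":[0,0,0]},
])

```text
t: 15.03
tcp_pos: [0.5045, -0.084, 0.0793]
ee_rot: [-0.0, 0.681, 0.733, -0.0]
wrist_force: [-0.3, -0.4, -0.1]
opening: -0.0004
finger_force: 0.0
```

play_rows([
  {"xyz":[0,0,-0.007],"delta_rot":[0,0,0]},
  {"xyz":[0,0,-0.007],"delta_rot":[0,0,0]},
  {"xyz":[0,0,-0.007],"delta_rot":[0,0,0]},
])

```text
t: 15.28
tcp_pos: [0.5047, -0.084, 0.0789]
ee_rot: [-0.0, 0.681, 0.733, 0.0]
wrist_force: [-2.6, 0.2, 8.5]
opening: 0.0004
finger_force: 4.1
```

play_rows([
  {"xyz":[0,0,-0.007],"delta_rot":[0,0,0]},
  {"xyz":[0,0,-0.007],"delta_rot":[0,0,0]},
  {"xyz":[0,0,-0.007],"delta_rot":[0,0,0]},
])

```text
t: 15.53
tcp_pos: [0.5048, -0.084, 0.0788]
ee_rot: [-0.0, 0.681, 0.733, 0.001]
wrist_force: [-6.5, 1.8, 19.3]
opening: -0.0002
finger_force: 9.7
```

play_rows([
  {"xyz":[0,0,-0.007],"delta_rot":[0,0,0]},
  {"xyz":[0,0,-0.007],"delta_rot":[0,0,0]},
  {"xyz":[0,0,-0.007],"delta_rot":[0,0,0]},
])

```text
t: 15.78
tcp_pos: [0.5049, -0.0839, 0.0787]
ee_rot: [-0.001, 0.681, 0.733, 0.001]
wrist_force: [-10.1, 2.0, 31.0]
opening: 0.0002
finger_force: 15.3
```

play_rows([
  {"xyz":[0,0,0.05],"delta_rot":[0,0,0]},
  {"xyz":[0,0,0.15],"delta_rot":[0,0,0]},
  {"xyz":[0,-0.01,0.152],"delta_rot":[0,0,0]},
  {"xyz":[0,-0.025,0.152],"delta_rot":[0,0,0]},
  {"xyz":[0,-0.04,0.152],"delta_rot":[0,0,0]},
  {"xyz":[0,-0.05,0.152],"delta_rot":[0,0,0]},
  {"xyz":[0.002,-0.06,0.152],"delta_rot":[0,0,0]},
  {"xyz":[0.002,-0.06,0.152],"delta_rot":[0,0,0]},
])

```text
t: 16.45
tcp_pos: [0.5045, -0.0964, 0.1049]
ee_rot: [-0.0, 0.681, 0.732, -0.001]
wrist_force: [0.5, -0.0, 0.2]
opening: -0.0001
finger_force: 0.1
```

play_rows([
  {"xyz":[0.001,-0.015,0.001],"delta_rot":[0,0,0]},
  {"xyz":[0.002,-0.03,0.003],"delta_rot":[0,0,0]},
  {"xyz":[0.003,-0.046,0.003],"delta_rot":[0,0,0]},
  {"xyz":[0.004,-0.062,0.001],"delta_rot":[0,0,0]},
  {"xyz":[0.0055,-0.078,-0.003],"delta_rot":[0,0,0]},
  {"xyz":[0.007,-0.094,-0.008],"delta_rot":[0,0,0]},
  {"xyz":[0.007,-0.094,-0.008],"delta_rot":[0,0,0]},
])

```text
t: 17.03
tcp_pos: [0.5062, -0.1157, 0.1038]
ee_rot: [0.0, 0.681, 0.732, -0.0]
wrist_force: [0.4, 0.0, -0.2]
opening: 0.0002
finger_force: 0.2
```

play_rows([
  {"xyz":[0.001,-0.015,-0.007],"delta_rot":[0,0,0]},
  {"xyz":[0.002,-0.029,-0.015],"delta_rot":[0,0,0]},
  {"xyz":[0.003,-0.042,-0.026],"delta_rot":[0,0,0]},
  {"xyz":[0.004,-0.055,-0.037],"delta_rot":[0,0,0]},
  {"xyz":[0.004,-0.055,-0.037],"delta_rot":[0,0,0]},
])

```text
t: 17.45
tcp_pos: [0.5068, -0.1264, 0.0962]
ee_rot: [-0.0, 0.681, 0.732, -0.0]
wrist_force: [0.3, 0.5, 0.1]
opening: -0.0
finger_force: 0.2
```

play_rows([
  {"xyz":[0,0,0.12],"delta_rot":[0,0,0]},
  {"xyz":[0,0,0.24],"delta_rot":[0,0,0]},
  {"xyz":[0.015,-0.18,0.24],"delta_rot":[0,0,0]},
  {"xyz":[0.03,-0.36,0.24],"delta_rot":[0,0,0]},
  {"xyz":[0.045,-0.54,0.24],"delta_rot":[0,0,0]},
  {"xyz":[0.049,-0.615,0.24],"delta_rot":[0,0,0]},
  {"xyz":[0.049,-0.615,0.24],"delta_rot":[0,0,0]},
  {"xyz":[0.049,-0.615,0.24],"delta_rot":[0,0,0]},
])

```text
t: 18.12
tcp_pos: [0.5165, -0.2497, 0.1444]
ee_rot: [-0.0, 0.681, 0.732, -0.0]
wrist_force: [-0.1, 0.8, -0.9]
opening: -0.0003
finger_force: 0.0
```

play_rows([
  {"xyz":[0,0,-0.1],"delta_rot":[0,0,0]},
  {"xyz":[0,0,-0.19],"delta_rot":[0,0,0]},
  {"xyz":[0,0.01,-0.193],"delta_rot":[0,0,0]},
  {"xyz":[0,0.025,-0.193],"delta_rot":[0,0,0]},
  {"xyz":[-0.001,0.04,-0.193],"delta_rot":[0,0,0]},
  {"xyz":[-0.002,0.05,-0.193],"delta_rot":[0,0,0]},
  {"xyz":[-0.003,0.056,-0.193],"delta_rot":[0,0,0]},
  {"xyz":[-0.003,0.056,-0.193],"delta_rot":[0,0,0]},
])

```text
t: 18.78
tcp_pos: [0.517, -0.2373, 0.107]
ee_rot: [0.001, 0.68, 0.733, 0.001]
wrist_force: [0.4, -1.2, 0.2]
opening: -0.0003
finger_force: 0.1
```

play_rows([
  {"xyz":[-0.002,0.02,0.002],"delta_rot":[0,0,0]},
  {"xyz":[-0.004,0.04,0.003],"delta_rot":[0,0,0]},
  {"xyz":[-0.006,0.063,0.001],"delta_rot":[0,0,0]},
  {"xyz":[-0.008,0.082,-0.004],"delta_rot":[0,0,0]},
  {"xyz":[-0.01,0.1,-0.01],"delta_rot":[0,0,0]},
  {"xyz":[-0.011,0.12,-0.02],"delta_rot":[0,0,0]},
  {"xyz":[-0.013,0.136,-0.032],"delta_rot":[0,0,0]},
  {"xyz":[-0.013,0.15,-0.045],"delta_rot":[0,0,0]},
])

```text
t: 19.45
tcp_pos: [0.5137, -0.2071, 0.0967]
ee_rot: [-0.0, 0.68, 0.733, 0.0]
wrist_force: [-1.6, -0.6, -0.2]
opening: 0.0
finger_force: 0.5
```

play_rows([
  {"xyz":[0,0.005,-0.007],"delta_rot":[0,0,0]},
  {"xyz":[0,0.01,-0.014],"delta_rot":[0,0,0]},
  {"xyz":[0,0.01,-0.014],"delta_rot":[0,0,0]},
  {"xyz":[0,0.01,-0.014],"delta_rot":[0,0,0]},
])

```text
t: 19.78
tcp_pos: [0.5136, -0.2054, 0.094]
ee_rot: [-0.0, 0.681, 0.733, -0.0]
wrist_force: [-0.2, -0.6, -0.3]
opening: 0.0
finger_force: 0.0
```

play_rows([
  {"xyz":[0,0.002,-0.004],"delta_rot":[0,0,0]},
  {"xyz":[0,0.003,-0.008],"delta_rot":[0,0,0]},
  {"xyz":[0,0.003,-0.008],"delta_rot":[0,0,0]},
])

```text
t: 20.03
tcp_pos: [0.5137, -0.2048, 0.0926]
ee_rot: [-0.0, 0.681, 0.733, 0.0]
wrist_force: [0.9, 0.4, 0.2]
opening: -0.0002
finger_force: 0.2
```

play_rows([
  {"xyz":[0,0.002,-0.004],"delta_rot":[0,0,0]},
  {"xyz":[0,0.003,-0.008],"delta_rot":[0,0,0]},
  {"xyz":[0,0.003,-0.008],"delta_rot":[0,0,0]},
])

```text
t: 20.28
tcp_pos: [0.5138, -0.2042, 0.091]
ee_rot: [-0.0, 0.68, 0.733, 0.0]
wrist_force: [0.2, -0.4, 1.2]
opening: -0.0003
finger_force: 0.3
```

play_rows([
  {"xyz":[0,0.001,-0.003],"delta_rot":[0,0,0]},
  {"xyz":[0,0.002,-0.006],"delta_rot":[0,0,0]},
  {"xyz":[0,0.002,-0.006],"delta_rot":[0,0,0]},
])

```text
t: 20.53
tcp_pos: [0.5139, -0.2039, 0.0899]
ee_rot: [0.0, 0.681, 0.733, 0.0]
wrist_force: [0.3, 0.7, 2.0]
opening: -0.0005
finger_force: 0.8
```

play_rows([
  {"xyz":[0,0.001,-0.003],"delta_rot":[0,0,0]},
  {"xyz":[0,0.002,-0.006],"delta_rot":[0,0,0]},
  {"xyz":[0,0.002,-0.006],"delta_rot":[0,0,0]},
])

```text
t: 20.78
tcp_pos: [0.5139, -0.2035, 0.0887]
ee_rot: [0.0, 0.68, 0.733, 0.0]
wrist_force: [-0.4, 0.3, 3.9]
opening: 0.0002
finger_force: 1.4
```

play_rows([
  {"xyz":[0,0,0.1],"delta_rot":[0,0,0]},
  {"xyz":[0,0,0.22],"delta_rot":[0,0,0]},
  {"xyz":[-0.01,0.12,0.24],"delta_rot":[0,0,0]},
  {"xyz":[-0.025,0.26,0.24],"delta_rot":[0,0,0]},
  {"xyz":[-0.032,0.36,0.24],"delta_rot":[0,0,0]},
  {"xyz":[-0.032,0.376,0.24],"delta_rot":[0,0,0]},
  {"xyz":[-0.032,0.376,0.24],"delta_rot":[0,0,0]},
  {"xyz":[-0.032,0.376,0.24],"delta_rot":[0,0,0]},
])

```text
t: 21.45
tcp_pos: [0.5072, -0.1292, 0.1365]
ee_rot: [0.0, 0.681, 0.733, -0.0]
wrist_force: [0.6, 0.5, -0.1]
opening: -0.0001
finger_force: 0.0
```

play_rows([
  {"xyz":[0,0,-0.09],"delta_rot":[0,0,0]},
  {"xyz":[0,0,-0.17],"delta_rot":[0,0,0]},
  {"xyz":[0,0,-0.19],"delta_rot":[0,0,0]},
  {"xyz":[0,0,-0.2],"delta_rot":[0,0,0]},
  {"xyz":[0,-0.002,-0.21],"delta_rot":[0,0,0]},
  {"xyz":[0,-0.004,-0.22],"delta_rot":[0,0,0]},
  {"xyz":[0,-0.006,-0.23],"delta_rot":[0,0,0]},
  {"xyz":[0,-0.006,-0.23],"delta_rot":[0,0,0]},
])

```text
t: 22.12
tcp_pos: [0.5077, -0.1299, 0.0909]
ee_rot: [0.0, 0.681, 0.733, 0.0]
wrist_force: [0.0, -0.3, 0.2]
opening: -0.0001
finger_force: 0.0
```

play_rows([
  {"xyz":[0,-0.001,-0.004],"delta_rot":[0,0,0]},
  {"xyz":[0,-0.003,-0.008],"delta_rot":[0,0,0]},
  {"xyz":[0,-0.004,-0.012],"delta_rot":[0,0,0]},
  {"xyz":[0,-0.004,-0.012],"delta_rot":[0,0,0]},
])

```text
t: 22.45
tcp_pos: [0.5077, -0.1305, 0.0885]
ee_rot: [0.0, 0.681, 0.733, 0.0]
wrist_force: [0.5, -0.1, 2.2]
opening: 0.0001
finger_force: 1.0
```

play_rows([
  {"xyz":[0,-0.001,-0.003],"delta_rot":[0,0,0]},
  {"xyz":[0,-0.002,-0.006],"delta_rot":[0,0,0]},
  {"xyz":[0,-0.002,-0.006],"delta_rot":[0,0,0]},
])

```text
t: 22.7
tcp_pos: [0.5078, -0.1309, 0.0873]
ee_rot: [0.0, 0.681, 0.733, 0.0]
wrist_force: [0.7, 1.7, 4.2]
opening: 0.0001
finger_force: 1.9
```

play_rows([
  {"xyz":[0,-0.001,-0.003],"delta_rot":[0,0,0]},
  {"xyz":[0,-0.002,-0.006],"delta_rot":[0,0,0]},
  {"xyz":[0,-0.002,-0.006],"delta_rot":[0,0,0]},
])

```text
t: 22.95
tcp_pos: [0.5077, -0.1313, 0.086]
ee_rot: [0.0, 0.681, 0.733, 0.0]
wrist_force: [0.1, -0.9, 4.3]
opening: -0.0002
finger_force: 2.1
```

play_rows([
  {"xyz":[0,-0.001,-0.003],"delta_rot":[0,0,0]},
  {"xyz":[0,-0.002,-0.006],"delta_rot":[0,0,0]},
  {"xyz":[0,-0.002,-0.008],"delta_rot":[0,0,0]},
  {"xyz":[0,-0.002,-0.008],"delta_rot":[0,0,0]},
])

```text
t: 23.28
tcp_pos: [0.5078, -0.1317, 0.0844]
ee_rot: [0.0, 0.68, 0.733, 0.0]
wrist_force: [1.0, 0.5, 4.4]
opening: -0.0001
finger_force: 2.4
```

play_rows([
  {"xyz":[0,-0.001,-0.003],"delta_rot":[0,0,0]},
  {"xyz":[0,-0.002,-0.006],"delta_rot":[0,0,0]},
  {"xyz":[0,-0.002,-0.008],"delta_rot":[0,0,0]},
  {"xyz":[0,-0.002,-0.008],"delta_rot":[0,0,0]},
])

```text
t: 23.62
tcp_pos: [0.5076, -0.1319, 0.0827]
ee_rot: [0.0, 0.68, 0.733, 0.0]
wrist_force: [0.4, 0.2, 5.1]
opening: 0.0003
finger_force: 2.3
```

play_rows([
  {"xyz":[0,0,0.1],"delta_rot":[0,0,0]},
  {"xyz":[0,0,0.24],"delta_rot":[0,0,0]},
  {"xyz":[0.01,-0.12,0.27],"delta_rot":[0,0,0]},
  {"xyz":[0.02,-0.25,0.27],"delta_rot":[0,0,0]},
  {"xyz":[0.029,-0.35,0.27],"delta_rot":[0,0,0]},
  {"xyz":[0.029,-0.359,0.27],"delta_rot":[0,0,0]},
  {"xyz":[0.029,-0.359,0.27],"delta_rot":[0,0,0]},
  {"xyz":[0.029,-0.359,0.27],"delta_rot":[0,0,0]},
])

```text
t: 24.28
tcp_pos: [0.5123, -0.2027, 0.1357]
ee_rot: [-0.001, 0.68, 0.733, -0.0]
wrist_force: [-0.1, 1.6, -0.1]
opening: 0.0001
finger_force: 0.0
```

play_rows([
  {"xyz":[0,0,-0.1],"delta_rot":[0,0,0]},
  {"xyz":[0,0,-0.18],"delta_rot":[0,0,0]},
  {"xyz":[0,0,-0.21],"delta_rot":[0,0,0]},
  {"xyz":[0,0,-0.22],"delta_rot":[0,0,0]},
  {"xyz":[0,0,-0.23],"delta_rot":[0,0,0]},
  {"xyz":[0,0,-0.235],"delta_rot":[0,0,0]},
  {"xyz":[0,0.002,-0.24],"delta_rot":[0,0,0]},
  {"xyz":[0,0.002,-0.24],"delta_rot":[0,0,0]},
])

```text
t: 24.95
tcp_pos: [0.5137, -0.2034, 0.0892]
ee_rot: [0.0, 0.68, 0.733, 0.0]
wrist_force: [-0.3, 0.7, 0.1]
opening: 0.0
finger_force: 0.1
```

play_rows([
  {"xyz":[0,0.001,-0.005],"delta_rot":[0,0,0]},
  {"xyz":[0,0.002,-0.01],"delta_rot":[0,0,0]},
  {"xyz":[0,0.003,-0.015],"delta_rot":[0,0,0]},
  {"xyz":[0,0.003,-0.015],"delta_rot":[0,0,0]},
])

```text
t: 25.28
tcp_pos: [0.5137, -0.2027, 0.0861]
ee_rot: [0.0, 0.68, 0.733, 0.0]
wrist_force: [-0.1, 0.5, 4.7]
opening: 0.0
finger_force: 2.0
```

play_rows([
  {"xyz":[0,0.001,-0.003],"delta_rot":[0,0,0]},
  {"xyz":[0,0.002,-0.006],"delta_rot":[0,0,0]},
  {"xyz":[0,0.003,-0.01],"delta_rot":[0,0,0]},
  {"xyz":[0,0.003,-0.01],"delta_rot":[0,0,0]},
])

```text
t: 25.62
tcp_pos: [0.5137, -0.2025, 0.0841]
ee_rot: [0.001, 0.681, 0.733, 0.0]
wrist_force: [-0.3, 1.3, 4.6]
opening: -0.0001
finger_force: 2.2
```

play_rows([
  {"xyz":[0,0.001,-0.003],"delta_rot":[0,0,0]},
  {"xyz":[0,0.002,-0.006],"delta_rot":[0,0,0]},
  {"xyz":[0,0.002,-0.01],"delta_rot":[0,0,0]},
  {"xyz":[0,0.002,-0.01],"delta_rot":[0,0,0]},
])

```text
t: 25.95
tcp_pos: [0.5137, -0.2023, 0.082]
ee_rot: [0.001, 0.681, 0.733, 0.0]
wrist_force: [-0.0, -0.6, 5.1]
opening: 0.0001
finger_force: 2.2
```

play_rows([
  {"xyz":[0,0,-0.003],"delta_rot":[0,0,0]},
  {"xyz":[0,0.001,-0.006],"delta_rot":[0,0,0]},
  {"xyz":[0,0.001,-0.01],"delta_rot":[0,0,0]},
  {"xyz":[0,0.001,-0.01],"delta_rot":[0,0,0]},
])

```text
t: 26.28
tcp_pos: [0.5136, -0.2021, 0.0798]
ee_rot: [0.001, 0.681, 0.733, 0.0]
wrist_force: [1.8, -0.9, 3.7]
opening: -0.0
finger_force: 2.2
```

play_rows([
  {"xyz":[0,0,-0.003],"delta_rot":[0,0,0]},
  {"xyz":[0,0.001,-0.006],"delta_rot":[0,0,0]},
  {"xyz":[0,0.001,-0.01],"delta_rot":[0,0,0]},
  {"xyz":[0,0.001,-0.01],"delta_rot":[0,0,0]},
])

```text
t: 26.62
tcp_pos: [0.5134, -0.202, 0.0776]
ee_rot: [0.001, 0.681, 0.733, -0.0]
wrist_force: [1.5, -3.1, 4.1]
opening: -0.0001
finger_force: 1.9
```

play_rows([
  {"xyz":[0,0,0.1],"delta_rot":[0,0,0]},
  {"xyz":[0,0,0.25],"delta_rot":[0,0,0]},
  {"xyz":[-0.01,0.12,0.29],"delta_rot":[0,0,0]},
  {"xyz":[-0.02,0.25,0.29],"delta_rot":[0,0,0]},
  {"xyz":[-0.029,0.34,0.29],"delta_rot":[0,0,0]},
  {"xyz":[-0.029,0.35,0.29],"delta_rot":[0,0,0]},
  {"xyz":[-0.029,0.35,0.29],"delta_rot":[0,0,0]},
  {"xyz":[-0.029,0.35,0.29],"delta_rot":[0,0,0]},
])

```text
t: 27.28
tcp_pos: [0.5065, -0.1317, 0.135]
ee_rot: [-0.001, 0.681, 0.733, -0.001]
wrist_force: [0.8, -0.3, 0.2]
opening: -0.0001
finger_force: 0.0
```

play_rows([
  {"xyz":[0,0,-0.1],"delta_rot":[0,0,0]},
  {"xyz":[0,0,-0.2],"delta_rot":[0,0,0]},
  {"xyz":[0,0,-0.235],"delta_rot":[0,0,0]},
  {"xyz":[0,0,-0.245],"delta_rot":[0,0,0]},
  {"xyz":[0,0,-0.255],"delta_rot":[0,0,0]},
  {"xyz":[0,0,-0.26],"delta_rot":[0,0,0]},
  {"xyz":[0,0,-0.265],"delta_rot":[0,0,0]},
  {"xyz":[0,0,-0.265],"delta_rot":[0,0,0]},
])

```text
t: 27.95
tcp_pos: [0.5079, -0.1319, 0.0833]
ee_rot: [0.001, 0.681, 0.733, 0.0]
wrist_force: [0.0, -0.4, 0.6]
opening: -0.0001
finger_force: 0.2
```

play_rows([
  {"xyz":[0,0,-0.003],"delta_rot":[0,0,0]},
  {"xyz":[0,-0.001,-0.006],"delta_rot":[0,0,0]},
  {"xyz":[0,-0.001,-0.01],"delta_rot":[0,0,0]},
  {"xyz":[0,-0.001,-0.01],"delta_rot":[0,0,0]},
])

```text
t: 28.28
tcp_pos: [0.5081, -0.132, 0.0813]
ee_rot: [0.001, 0.681, 0.733, 0.0]
wrist_force: [-0.2, -1.5, 4.9]
opening: 0.0001
finger_force: 2.4
```

play_rows([
  {"xyz":[0,0,-0.003],"delta_rot":[0,0,0]},
  {"xyz":[0,-0.001,-0.006],"delta_rot":[0,0,0]},
  {"xyz":[0,-0.001,-0.01],"delta_rot":[0,0,0]},
  {"xyz":[0,-0.001,-0.01],"delta_rot":[0,0,0]},
])

```text
t: 28.62
tcp_pos: [0.5081, -0.1318, 0.0791]
ee_rot: [0.001, 0.68, 0.733, 0.001]
wrist_force: [0.2, -0.5, 3.2]
opening: 0.0001
finger_force: 2.1
```

play_rows([
  {"xyz":[0,0,-0.003],"delta_rot":[0,0,0]},
  {"xyz":[0,0,-0.006],"delta_rot":[0,0,0]},
  {"xyz":[0,0,-0.01],"delta_rot":[0,0,0]},
  {"xyz":[0,0,-0.01],"delta_rot":[0,0,0]},
])

```text
t: 28.95
tcp_pos: [0.5079, -0.1316, 0.0767]
ee_rot: [0.0, 0.68, 0.733, 0.0]
wrist_force: [0.9, 0.4, 4.1]
opening: -0.0002
finger_force: 2.0
```

play_rows([
  {"xyz":[0,0,-0.003],"delta_rot":[0,0,0]},
  {"xyz":[0,0,-0.006],"delta_rot":[0,0,0]},
  {"xyz":[0,0,-0.006],"delta_rot":[0,0,0]},
])

```text
t: 29.2
tcp_pos: [0.5078, -0.1315, 0.0754]
ee_rot: [0.0, 0.68, 0.733, 0.0]
wrist_force: [1.5, 0.9, 4.1]
opening: 0.0
finger_force: 1.9
```

play_rows([
  {"xyz":[0,0,-0.003],"delta_rot":[0,0,0]},
  {"xyz":[0,0,-0.005],"delta_rot":[0,0,0]},
  {"xyz":[0,0,-0.005],"delta_rot":[0,0,0]},
])

```text
t: 29.45
tcp_pos: [0.5076, -0.1315, 0.0744]
ee_rot: [0.0, 0.68, 0.733, 0.0]
wrist_force: [1.6, 1.4, 4.1]
opening: 0.0
finger_force: 1.9
```

play_rows([
  {"xyz":[0,0,-0.002],"delta_rot":[0,0,0]},
  {"xyz":[0,0,-0.004],"delta_rot":[0,0,0]},
  {"xyz":[0,0,-0.004],"delta_rot":[0,0,0]},
])

```text
t: 29.7
tcp_pos: [0.5075, -0.1314, 0.0736]
ee_rot: [-0.0, 0.68, 0.733, 0.0]
wrist_force: [1.5, 2.1, 3.5]
opening: 0.0001
finger_force: 2.2
```

play_rows([
  {"xyz":[0,0,-0.002],"delta_rot":[0,0,0]},
  {"xyz":[0,0,-0.004],"delta_rot":[0,0,0]},
  {"xyz":[0,0,-0.004],"delta_rot":[0,0,0]},
])

```text
t: 29.95
tcp_pos: [0.5076, -0.1314, 0.0734]
ee_rot: [-0.0, 0.68, 0.733, 0.0]
wrist_force: [0.8, 3.2, 9.6]
opening: -0.0
finger_force: 4.4
```

play_rows([
  {"xyz":[0,0,-0.002],"delta_rot":[0,0,0]},
  {"xyz":[0,0,-0.004],"delta_rot":[0,0,0]},
  {"xyz":[0,0,-0.004],"delta_rot":[0,0,0]},
])

```text
t: 30.2
tcp_pos: [0.5079, -0.1313, 0.0732]
ee_rot: [-0.0, 0.68, 0.733, 0.001]
wrist_force: [0.3, 4.2, 13.9]
opening: -0.0004
finger_force: 6.6
```

play_rows([
  {"xyz":[0,0,0.08],"delta_rot":[0,0,0]},
  {"xyz":[0,0,0.25],"delta_rot":[0,0,0]},
  {"xyz":[0.01,-0.12,0.31],"delta_rot":[0,0,0]},
  {"xyz":[0.02,-0.25,0.31],"delta_rot":[0,0,0]},
  {"xyz":[0.029,-0.34,0.31],"delta_rot":[0,0,0]},
  {"xyz":[0.029,-0.353,0.31],"delta_rot":[0,0,0]},
  {"xyz":[0.029,-0.353,0.31],"delta_rot":[0,0,0]},
  {"xyz":[0.029,-0.353,0.31],"delta_rot":[0,0,0]},
])

```text
t: 30.87
tcp_pos: [0.5118, -0.2017, 0.1329]
ee_rot: [-0.001, 0.681, 0.733, -0.001]
wrist_force: [-0.5, 0.6, -0.6]
opening: 0.0004
finger_force: 0.0
```

play_rows([
  {"xyz":[0,0,-0.1],"delta_rot":[0,0,0]},
  {"xyz":[0,0,-0.2],"delta_rot":[0,0,0]},
  {"xyz":[0,0,-0.24],"delta_rot":[0,0,0]},
  {"xyz":[0,0,-0.255],"delta_rot":[0,0,0]},
  {"xyz":[0,0,-0.265],"delta_rot":[0,0,0]},
  {"xyz":[0,0,-0.27],"delta_rot":[0,0,0]},
  {"xyz":[0,0,-0.274],"delta_rot":[0,0,0]},
  {"xyz":[0,0,-0.274],"delta_rot":[0,0,0]},
])

```text
t: 31.53
tcp_pos: [0.5136, -0.2025, 0.0798]
ee_rot: [0.0, 0.68, 0.733, 0.0]
wrist_force: [0.6, -0.1, -0.4]
opening: 0.0002
finger_force: 0.0
```

play_rows([
  {"xyz":[0,0,-0.003],"delta_rot":[0,0,0]},
  {"xyz":[0,0,-0.006],"delta_rot":[0,0,0]},
  {"xyz":[0,0,-0.01],"delta_rot":[0,0,0]},
  {"xyz":[0,0,-0.01],"delta_rot":[0,0,0]},
])

```text
t: 31.87
tcp_pos: [0.5136, -0.2025, 0.0776]
ee_rot: [0.0, 0.681, 0.733, 0.0]
wrist_force: [-0.6, -0.3, 2.5]
opening: -0.0003
finger_force: 1.3
```

play_rows([
  {"xyz":[0,0,-0.003],"delta_rot":[0,0,0]},
  {"xyz":[0,0,-0.006],"delta_rot":[0,0,0]},
  {"xyz":[0,0,-0.01],"delta_rot":[0,0,0]},
  {"xyz":[0,0,-0.01],"delta_rot":[0,0,0]},
])

```text
t: 32.2
tcp_pos: [0.5136, -0.2028, 0.0754]
ee_rot: [0.001, 0.681, 0.733, 0.0]
wrist_force: [-0.3, 0.3, 4.4]
opening: -0.0001
finger_force: 1.9
```

play_rows([
  {"xyz":[0,0,-0.003],"delta_rot":[0,0,0]},
  {"xyz":[0,0,-0.005],"delta_rot":[0,0,0]},
  {"xyz":[0,0,-0.005],"delta_rot":[0,0,0]},
])

```text
t: 32.45
tcp_pos: [0.5136, -0.2028, 0.0744]
ee_rot: [0.001, 0.681, 0.733, 0.0]
wrist_force: [0.8, -0.8, 4.3]
opening: 0.0
finger_force: 1.9
```

play_rows([
  {"xyz":[0,0,-0.002],"delta_rot":[0,0,0]},
  {"xyz":[0,0,-0.004],"delta_rot":[0,0,0]},
  {"xyz":[0,0,-0.004],"delta_rot":[0,0,0]},
])

```text
t: 32.7
tcp_pos: [0.5135, -0.203, 0.0735]
ee_rot: [0.001, 0.681, 0.733, 0.0]
wrist_force: [1.5, -2.5, 3.5]
opening: 0.0001
finger_force: 1.8
```

play_rows([
  {"xyz":[0,0,-0.002],"delta_rot":[0,0,0]},
  {"xyz":[0,0,-0.004],"delta_rot":[0,0,0]},
  {"xyz":[0,0,-0.004],"delta_rot":[0,0,0]},
])

```text
t: 32.95
tcp_pos: [0.5136, -0.203, 0.073]
ee_rot: [0.001, 0.681, 0.733, 0.0]
wrist_force: [1.6, -2.3, 5.1]
opening: 0.0001
finger_force: 2.9
```

play_rows([
  {"xyz":[0,0,-0.002],"delta_rot":[0,0,0]},
  {"xyz":[0,0,-0.003],"delta_rot":[0,0,0]},
  {"xyz":[0,0,-0.003],"delta_rot":[0,0,0]},
])

```text
t: 33.2
tcp_pos: [0.5137, -0.2031, 0.0729]
ee_rot: [0.001, 0.681, 0.733, 0.0]
wrist_force: [0.7, -1.3, 9.7]
opening: -0.0
finger_force: 4.6
```

play_rows([
  {"xyz":[0,0,-0.001],"delta_rot":[0,0,0]},
  {"xyz":[0,0,-0.002],"delta_rot":[0,0,0]},
  {"xyz":[0,0,-0.002],"delta_rot":[0,0,0]},
])

```text
t: 33.45
tcp_pos: [0.5139, -0.2033, 0.0728]
ee_rot: [0.001, 0.681, 0.733, 0.0]
wrist_force: [0.9, -1.5, 10.8]
opening: 0.0002
finger_force: 5.1
```

play_rows([
  {"xyz":[0,0,0.08],"delta_rot":[0,0,0]},
  {"xyz":[0,0,0.25],"delta_rot":[0,0,0]},
  {"xyz":[-0.01,0.12,0.31],"delta_rot":[0,0,0]},
  {"xyz":[-0.02,0.25,0.31],"delta_rot":[0,0,0]},
  {"xyz":[-0.029,0.34,0.31],"delta_rot":[0,0,0]},
  {"xyz":[-0.029,0.353,0.31],"delta_rot":[0,0,0]},
  {"xyz":[-0.029,0.353,0.31],"delta_rot":[0,0,0]},
  {"xyz":[-0.029,0.353,0.31],"delta_rot":[0,0,0]},
])

```text
t: 34.12
tcp_pos: [0.5064, -0.132, 0.133]
ee_rot: [-0.001, 0.681, 0.733, -0.001]
wrist_force: [0.1, -0.8, -0.3]
opening: -0.0001
finger_force: 0.0
```

play_rows([
  {"xyz":[0,0,-0.1],"delta_rot":[0,0,0]},
  {"xyz":[0,0,-0.2],"delta_rot":[0,0,0]},
  {"xyz":[0,0,-0.24],"delta_rot":[0,0,0]},
  {"xyz":[0,0,-0.26],"delta_rot":[0,0,0]},
  {"xyz":[0,0,-0.27],"delta_rot":[0,0,0]},
  {"xyz":[0,0,-0.28],"delta_rot":[0,0,0]},
  {"xyz":[0,0,-0.288],"delta_rot":[0,0,0]},
  {"xyz":[0,0,-0.288],"delta_rot":[0,0,0]},
])

```text
t: 34.78
tcp_pos: [0.5077, -0.132, 0.0764]
ee_rot: [0.0, 0.681, 0.733, 0.0]
wrist_force: [-0.5, -0.2, -0.7]
opening: 0.0003
finger_force: 0.0
```

play_rows([
  {"xyz":[0,0,-0.003],"delta_rot":[0,0,0]},
  {"xyz":[0,0,-0.006],"delta_rot":[0,0,0]},
  {"xyz":[0,0,-0.006],"delta_rot":[0,0,0]},
])

```text
t: 35.03
tcp_pos: [0.5075, -0.1317, 0.075]
ee_rot: [0.0, 0.68, 0.733, 0.0]
wrist_force: [-0.9, -0.1, 0.1]
opening: -0.0005
finger_force: 0.0
```

play_rows([
  {"xyz":[0,0,-0.003],"delta_rot":[0,0,0]},
  {"xyz":[0,0,-0.006],"delta_rot":[0,0,0]},
  {"xyz":[0,0,-0.006],"delta_rot":[0,0,0]},
])

```text
t: 35.28
tcp_pos: [0.5075, -0.1318, 0.0737]
ee_rot: [0.0, 0.68, 0.733, 0.0]
wrist_force: [0.8, 0.5, 1.5]
opening: 0.0001
finger_force: 0.4
```

play_rows([
  {"xyz":[0,0,-0.002],"delta_rot":[0,0,0]},
  {"xyz":[0,0,-0.004],"delta_rot":[0,0,0]},
  {"xyz":[0,0,-0.004],"delta_rot":[0,0,0]},
])

```text
t: 35.53
tcp_pos: [0.5076, -0.1316, 0.0731]
ee_rot: [0.0, 0.68, 0.733, 0.0]
wrist_force: [-0.6, 1.0, 3.6]
opening: -0.0001
finger_force: 1.7
```

play_rows([
  {"xyz":[0,0,-0.002],"delta_rot":[0,0,0]},
  {"xyz":[0,0,-0.004],"delta_rot":[0,0,0]},
  {"xyz":[0,0,-0.004],"delta_rot":[0,0,0]},
])

```text
t: 35.78
tcp_pos: [0.5082, -0.1314, 0.0729]
ee_rot: [0.0, 0.68, 0.733, 0.001]
wrist_force: [-0.8, 1.7, 7.0]
opening: -0.0001
finger_force: 3.8
```

play_rows([
  {"xyz":[0,0,-0.001],"delta_rot":[0,0,0]},
  {"xyz":[0,0,-0.002],"delta_rot":[0,0,0]},
  {"xyz":[0,0,-0.002],"delta_rot":[0,0,0]},
])

```text
t: 36.03
tcp_pos: [0.5085, -0.1314, 0.0728]
ee_rot: [0.001, 0.68, 0.733, 0.001]
wrist_force: [-1.1, 2.4, 10.0]
opening: 0.0001
finger_force: 4.8
```

play_rows([
  {"xyz":[0,0,0.08],"delta_rot":[0,0,0]},
  {"xyz":[0,0,0.25],"delta_rot":[0,0,0]},
  {"xyz":[0.01,-0.12,0.31],"delta_rot":[0,0,0]},
  {"xyz":[0.02,-0.25,0.31],"delta_rot":[0,0,0]},
  {"xyz":[0.029,-0.34,0.31],"delta_rot":[0,0,0]},
  {"xyz":[0.029,-0.353,0.31],"delta_rot":[0,0,0]},
  {"xyz":[0.029,-0.353,0.31],"delta_rot":[0,0,0]},
  {"xyz":[0.029,-0.353,0.31],"delta_rot":[0,0,0]},
])

```text
t: 36.7
tcp_pos: [0.5127, -0.2015, 0.133]
ee_rot: [-0.001, 0.68, 0.733, -0.0]
wrist_force: [-0.3, -0.8, 0.1]
opening: -0.0
finger_force: 0.0
```

play_rows([
  {"xyz":[0,0,-0.1],"delta_rot":[0,0,0]},
  {"xyz":[0,0,-0.2],"delta_rot":[0,0,0]},
  {"xyz":[0,0,-0.24],"delta_rot":[0,0,0]},
  {"xyz":[0,0,-0.26],"delta_rot":[0,0,0]},
  {"xyz":[0,0,-0.275],"delta_rot":[0,0,0]},
  {"xyz":[0,0,-0.285],"delta_rot":[0,0,0]},
  {"xyz":[0,0,-0.292],"delta_rot":[0,0,0]},
  {"xyz":[0,0,-0.292],"delta_rot":[0,0,0]},
])

```text
t: 37.37
tcp_pos: [0.5135, -0.2024, 0.0756]
ee_rot: [0.0, 0.68, 0.733, 0.0]
wrist_force: [-0.3, 0.7, -0.5]
opening: 0.0
finger_force: 0.0
```

play_rows([
  {"xyz":[0,0,-0.003],"delta_rot":[0,0,0]},
  {"xyz":[0,0,-0.006],"delta_rot":[0,0,0]},
  {"xyz":[0,0,-0.006],"delta_rot":[0,0,0]},
])

```text
t: 37.62
tcp_pos: [0.5133, -0.2025, 0.0742]
ee_rot: [0.0, 0.681, 0.733, 0.0]
wrist_force: [-0.4, -0.2, 0.5]
opening: 0.0001
finger_force: 0.0
```

play_rows([
  {"xyz":[0,0,-0.002],"delta_rot":[0,0,0]},
  {"xyz":[0,0,-0.004],"delta_rot":[0,0,0]},
  {"xyz":[0,0,-0.004],"delta_rot":[0,0,0]},
])

```text
t: 37.87
tcp_pos: [0.5131, -0.2024, 0.0732]
ee_rot: [-0.0, 0.681, 0.733, 0.0]
wrist_force: [0.3, -0.1, 0.2]
opening: 0.0004
finger_force: 0.0
```

play_rows([
  {"xyz":[0,0,-0.002],"delta_rot":[0,0,0]},
  {"xyz":[0,0,-0.004],"delta_rot":[0,0,0]},
  {"xyz":[0,0,-0.004],"delta_rot":[0,0,0]},
])

```text
t: 38.12
tcp_pos: [0.5136, -0.2024, 0.0729]
ee_rot: [0.0, 0.68, 0.733, 0.0]
wrist_force: [-0.4, 1.0, 4.3]
opening: -0.0001
finger_force: 2.2
```

play_rows([
  {"xyz":[0,0,-0.002],"delta_rot":[0,0,0]},
  {"xyz":[0,0,-0.004],"delta_rot":[0,0,0]},
  {"xyz":[0,0,-0.004],"delta_rot":[0,0,0]},
])

```text
t: 38.37
tcp_pos: [0.5141, -0.2027, 0.0727]
ee_rot: [0.001, 0.681, 0.733, 0.001]
wrist_force: [-1.2, 0.7, 7.9]
opening: -0.0001
finger_force: 3.8
```

play_rows([
  {"xyz":[0,0,0.06],"delta_rot":[0,0,0]},
  {"xyz":[0,0,0.2],"delta_rot":[0,0,0]},
  {"xyz":[0,0,0.4],"delta_rot":[0,0,0]},
  {"xyz":[0,0,0.6],"delta_rot":[0,0,0]},
  {"xyz":[0,0,0.75],"delta_rot":[0,0,0]},
  {"xyz":[0,0,0.75],"delta_rot":[0,0,0]},
  {"xyz":[0,0,0.75],"delta_rot":[0,0,0]},
  {"xyz":[0,0,0.75],"delta_rot":[0,0,0]},
])

```text
t: 39.03
tcp_pos: [0.5125, -0.2019, 0.2211]
ee_rot: [-0.001, 0.68, 0.733, -0.0]
wrist_force: [0.7, 0.5, -1.3]
opening: -0.0001
finger_force: 0.0
```

```bash
python3 - <<'E'
from h import *
d=snap('scene','s9');G=cv2.cvtColor(d['pixels'],cv2.COLOR_RGB2GRAY)
G=cv2.resize(G,None,fx=4,fy=4,interpolation=cv2.INTER_CUBIC)
# profile across x at lever plane (z=.109) of both levers and the neighbours for comparison
for xc in (0,.06):
  for y in (.045,.035,.025,-.025,-.035,-.045):
    q=proj(d,np.array([[*(C+(xc+x)*EX+y*EY),.109] for x in np.arange(-.016,.017,.002)]))
    print(xc,y,[int(G[int(4*v+2),int(4*u+2)]) for u,v in q])
o=r.observe();print(o['t'],o['tcp_pos'],o['wrist_force'])
E
```

```text
0 0.045 [161, 164, 159, 150, 128, 95, 84, 102, 106, 107, 103, 94, 76, 87, 115, 148, 171]
0 0.035 [160, 161, 160, 146, 129, 92, 85, 95, 103, 100, 93, 80, 70, 80, 100, 139, 152]
0 0.025 [161, 160, 159, 149, 124, 104, 94, 93, 104, 102, 86, 49, 58, 94, 144, 163, 162]
0 -0.025 [164, 162, 162, 142, 123, 101, 83, 93, 103, 102, 93, 81, 61, 68, 96, 145, 159]
0 -0.035 [163, 164, 162, 148, 124, 90, 83, 87, 103, 102, 94, 77, 69, 76, 107, 133, 157]
0 -0.045 [162, 166, 164, 156, 130, 93, 88, 93, 100, 101, 92, 77, 71, 102, 132, 155, 145]
0.06 0.045 [163, 164, 163, 147, 106, 77, 78, 94, 106, 104, 99, 91, 72, 85, 126, 152, 160]
0.06 0.035 [159, 161, 160, 138, 101, 70, 78, 96, 105, 103, 96, 82, 72, 93, 130, 158, 158]
0.06 0.025 [163, 166, 161, 151, 97, 71, 81, 94, 104, 103, 86, 73, 56, 69, 110, 140, 152]
0.06 -0.025 [164, 162, 161, 142, 123, 84, 83, 104, 109, 104, 97, 71, 52, 103, 142, 169, 161]
0.06 -0.035 [166, 165, 162, 140, 119, 79, 70, 97, 107, 106, 106, 81, 62, 87, 139, 160, 163]
0.06 -0.045 [166, 166, 164, 148, 108, 85, 77, 90, 107, 106, 106, 84, 66, 77, 114, 131, 142]
39.0833 [ 0.51212087 -0.20185404  0.22041477] [ 0.65070937 -0.95534215  0.02285076]
```

The profiles of both levers match the neighbours' home levers, so I'm handing in.

```bash
python3 -c "
from rig import r
print(r.finish_job())"
```

```text
the job is handed in; nothing more can be done
None
```

The job is handed in, with no verdict returned: the board is in the slot and both levers were pressed to their stops at no more than about 14 N; camera profiles match the neighbours' flat levers, though the board's exact seat height and level were not measured directly.

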